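# Put the shaker away in the lidded chest

### The arm

A 6-joint arm with a two-finger parallel gripper is mounted at the origin on the work surface. World frame = base frame: x ahead of the robot, y to its left, z up, the work surface at z = 0. Lengths are in m, angles in degrees, forces in N, time in s.
With the tool pointing down it reaches from about 0.35 to 0.975 m from the base axis. Payload 7.1 kg.
Tool frame: the origin (TCP) lies at the centre of the arm's flange, where the gripper is bolted on; the fingertips stand 182 mm ahead of it and the grasp point (between the pads) lies 163 mm ahead of it; y points along the fingers, z is the direction in which the jaws open and shut, and the axes are right-handed (so a half turn about y gives the same grasp; the last joint's range is limited). The gripper opens to 88 mm and grips with 3 to 60 N. Pads are 20 mm wide; open, the fingers measure 115 mm over their backs; the gripper's body (75 mm by 178 mm) begins 61 mm behind the grasp point.
Start: joints at [69.614, 24.242, 93.386, -0, 62.372, -1.089], TCP at [0.207, 0.59, 0.405] pointing down, gripper open.
Joint ranges: [-172.04, 172.04], [-51.8, 120.97], [4.93, 147.93], [-75.15, 255.16], [6.16, 154.13], [-145.62, 145.62]. Speed limits (degrees/s): [136.94, 136.94, 172.46, 180, 180, 180].

### API

Orientations are given as a 3x3 rotation matrix whose columns are the frame's x, y, z axes.
In Python, from rig import env gives the robot as it stands.
- The arm moves only by the tool apply_moves, never from a script. Its arguments are lists of equal length, an entry for each row: "linear": the shift along the world's x, y, z in m, a list of three; "twist": the turn about the world's z in degrees; "gripper": the closure, from 0 (fully open) to 1 (shut). In form: {"linear": [[x, y, z], ...], "twist": [twist, ...], "gripper": [gripper, ...]}. A call has 1 to 12 rows; each row is the pose to reach, as a shift and turn from the pose commanded when the call began; what a row does not reach only later rows make up. A row lasts 1/8 s, in which the tool goes at most 62.5 mm and 10.7 degrees, less where a joint would pass 70% of its speed; a pose out of reach is approached as far as the arm can. A call with a gripper value outside its range is refused whole. The fingers move at their own pace and stop on an object; "grip_force" is the grip in N (left out, the last holds). Time passes only in rows, so rows that repeat a pose let the fingers close. It gives the time, the measured TCP pose, the force and the opening at its end, in the units of the state.
- env.read_state(): the state, without advancing time (a new reading comes with each control period).
- env.snapshot(name): name is "side" or "top" or "wrist"; returns a dict with "img" (400x640x3 uint8, red, green, blue), "range_z" (400x640 float32, m along the optical axis (not along the pixel's ray), 0 where there is no reading), "fx", "fy", "cx", "cy" (pixels), "rvec" (rotation vector, rad) and "tvec" (3), from world to camera coordinates, as OpenCV has them. Camera axes: x right, y down, z forward; pixel columns grow to the right and rows downward; lengths in m; the calibration is good to about 2 mm. A picture is of the moment at which its call begins.
- env.close_job(): hands the job in, once; it reports no verdict.
The state is a dict: "t": time; "qpos": joint angles; "qvel": joint speeds; "joint_efforts": joint torques, N m; "tcp_pos": TCP position; "eef_rot": TCP orientation; "ft_force": force on the tool from outside, world axes, zero at the start; "torque": the same for the moment, N m; "grip_width": finger opening in m.
Only numpy, scipy, OpenCV 4.12 (cv2) and the standard library are available. Lean on these libraries where they do the work, as an engineer would, in place of code of your own. Each camera call takes 0.05 s, during which the arm holds its last target.

### The job

Put the steel shaker away in the chest: raise the chest's lid by its handle until the folding stay on its side locks and holds the lid up by itself, without forcing the lid once you feel the stay pull tight. Stand the shaker upright inside, clear of the lid. Then break the stay's knee by its cross-bar, pulling it towards the front of the chest, and lower the lid gently under control until it is fully shut, never letting it drop, and let go; leave the mug and the jar where they are.

Things in the scene. Friction and masses are not known exactly. Their poses are not given: they have to be found in the camera images.
- chest: white open-topped chest fixed to the counter, 180 deep (its x) x 320 wide (its y) x 100 mm high, walls and floor 10 mm thick; origin at the centre of its underside. x points from its front (handle side, nearest the robot) to its back (hinge side), y to its left, z up. The stay is outside its right (-y) wall. Inside 160 x 300 mm, 90 mm deep; with the lid up, the front half is open from above.
- lid (a joint): lid angle (rad), 0 shut, growing as it opens. Wooden lid 180 x 320 x 12 mm, about 0.6 kg, its hinge sprung shut: 3 to 5 N at the handle lift it, and it slams if let go before the stay locks. The stay is straight at 1.30 and is then a hard stop (strained past 1.308, about 30 N at the handle). On the locked stay the lid rests at about 1.27.
- stay (a joint): knee angle (rad) of the folding stay, two flat steel links 77 mm between pins: 0 folded (lid shut), 2.73 straight, 3.05 locked (past straight towards the chest's back, on its stop). A light spring snaps it over when within about 0.15 of straight, the lid at 1.292 or more. Pulling the bar forwards with 5 to 6 N unlocks it; below about 2.5 the lid falls unless the bar or lid is held.
- handle (a point): centre of the lid's steel handle, a round cross-piece 16 mm thick, 40 mm long along the chest's y, on a neck (16 x 10 mm) 40 mm ahead of the lid's front edge. Its flat ends can be pinched from above (fingers closing along the chest's y) and turn between the fingers. Lid shut, it is 220 mm ahead of the hinge and 106 mm above the counter; lid up, about 315 mm. Axes of the lid.
- hinge (a point): middle of the lid's hinge line at the chest's upper back edge, 100 mm above the counter; the hinge line runs along the chest's y. Axes: those of the chest.
- bar (a point): grip point on the stay's cross-bar, a level steel bar 12 mm in diameter that is the knee pin and sticks out to 79 mm from the chest's right wall; the point is on its centre line 55 mm from the wall. It can be pinched from above, fingers closing along the chest's x, and turns in the fingers. It moves on a circle of 77 mm radius about the pivot point. Axes of the lower link.
- pivot (a point): point on the axis (along the chest's y) of the lower link's pin on the right wall, 55 mm out from the wall like the bar's grip point; 70 mm above the counter, axes of the chest. From it the bar lies towards the chest's front, 0.11 rad below level, lid shut; rises over the top as the lid is raised; 2.05 rad up from the front direction when straight, about 2.19 locked.
- shaker_mid (a point): centre of a plain steel shaker, an upright cylinder 48 mm in diameter and 72 mm high with a slightly domed top, about 0.15 kg, standing on the counter left of the chest; this point is 36 mm above its foot, z along its axis
- mug: white mug, 80 mm across and 90 mm high, origin at the centre of its foot; to be left alone
- jar: white-capped jar, 70 mm across and 120 mm high, origin at the centre of its foot; to be left alone
Mind the look-alikes: they are no part of the job. Leave any purple look-alike of the part that bears shaker_mid alone.

How it is judged:
By the outcome, as a careful person would: the job done as asked, in the order asked, and still so for the second after the job is handed in, with the robot touching nothing.
It also fails if it takes over 72 s, if anything falls off the work surface, if the arm or the gripper's body presses on something with over 40 N, if the wrist force passes 120 N, or if a joint passes its speed limit or range.

## Working session

There is one attempt and no reset: what is moved stays moved. The work goes in short steps, Python scripts to look and compute and a tool call to move; the robot and the scene stay as the last step left them, time stands still between calls to the robot, and variables do not carry over. Pictures are saved under pics/ and viewed, and the job is handed in when it is done.

Besides the shell and the picture viewer there is one more tool, called after "Emit:" as a command line: name --pt "numbers of a row" for each row, then --argument value for the rest. apply_moves: Moves the arm, as the interface text tells. Its arguments: {"type":"object","properties":{"linear":{"type":"array","items":{"type":"array","items":{"type":"number"}}},"twist":{"type":"array","items":{"type":"number"}},"gripper":{"type":"array","items":{"type":"number"}},"grip_force":{"type":"number"}},"required":["linear","twist","gripper"]}

```bash
ls; mkdir -p pics; cat > h.py <<'E'
import numpy as np, cv2, json
from rig import env
def snap(n,f):
    s=env.snapshot(n); cv2.imwrite(f'pics/{f}.png',cv2.cvtColor(s['img'],cv2.COLOR_RGB2BGR)); np.savez(f'pics/{f}.npz',**s); return s
def load(f): 
    d=np.load(f'pics/{f}.npz'); return {k:d[k] for k in d.files}
def world(s,u,v,z=None):
    R=cv2.Rodrigues(np.array(s['rvec'],float))[0]; t=np.array(s['tvec'],float).ravel()
    if z is None: z=float(s['range_z'][int(round(v)),int(round(u))])
    p=np.array([(u-s['cx'])/s['fx']*z,(v-s['cy'])/s['fy']*z,z]); return R.T@(p-t)
def onplane(s,u,v,h):
    R=cv2.Rodrigues(np.array(s['rvec'],float))[0]; t=np.array(s['tvec'],float).ravel()
    c=-R.T@t; d=R.T@np.array([(u-s['cx'])/s['fx'],(v-s['cy'])/s['fy'],1]); return c+d*(h-c[2])/d[2]
def proj(s,P):
    return cv2.projectPoints(np.array(P,float).reshape(-1,3),np.array(s['rvec'],float),np.array(s['tvec'],float),np.array([[s['fx'],0,s['cx']],[0,s['fy'],s['cy']],[0,0,1]],float),None)[0].reshape(-1,2)
def cloud(s):
    R=cv2.Rodrigues(np.array(s['rvec'],float))[0]; t=np.array(s['tvec'],float).ravel()
    v,u=np.mgrid[:400,:640]; z=s['range_z']; p=np.stack([(u-s['cx'])/s['fx']*z,(v-s['cy'])/s['fy']*z,z],-1)
    return (p-t)@R
def crop(f,x0,y0,x1,y1,k,o):
    im=cv2.imread(f'pics/{f}.png')[y0:y1,x0:x1]; cv2.imwrite(f'pics/{o}.png',cv2.resize(im,None,fx=k,fy=k,interpolation=cv2.INTER_CUBIC))
E
python3 - <<'E'
from h import *
for n in ['side','top','wrist']: s=snap(n,n+'0'); print(n,-cv2.Rodrigues(np.array(s['rvec'],float))[0].T@np.array(s['tvec'],float).ravel())
for k,v in env.read_state().items(): print(k,np.round(v,4).tolist())
E
```

```text
pics
side [ 0.11752429 -0.69976448  0.77906487]
top [ 0.4387833  -0.02614292  1.24287603]
wrist [0.14367107 0.61211572 0.38448937]
t 0.15
qpos [69.6112, 24.2749, 93.419, -0.0017, 62.371, -1.0902]
qvel [-0.0984, 0.0449, -0.1664, 0.0704, 0.0109, 0.006]
joint_efforts [-0.0, -54.4981, -27.392, 0.0644, 0.0203, -0.0001]
tcp_pos [0.2065, 0.5897, 0.4041]
eef_rot [[0.9438, -0.0004, 0.3305], [-0.3305, -0.0011, 0.9438], [0.0, -1.0, -0.0011]]
ft_force [-0.4952, 0.0546, -0.0353]
torque [0.0283, -0.0297, -0.033]
grip_width 0.088
```

View pics/top0.png

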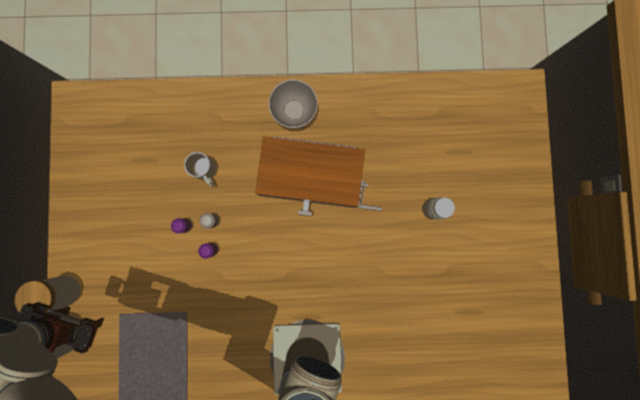

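View pics/side0.png

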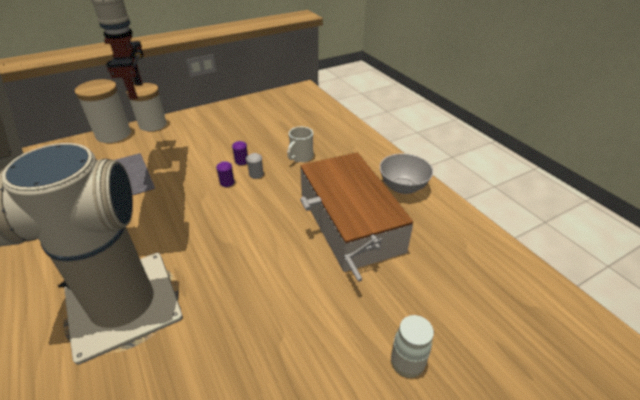

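View pics/wrist0.png

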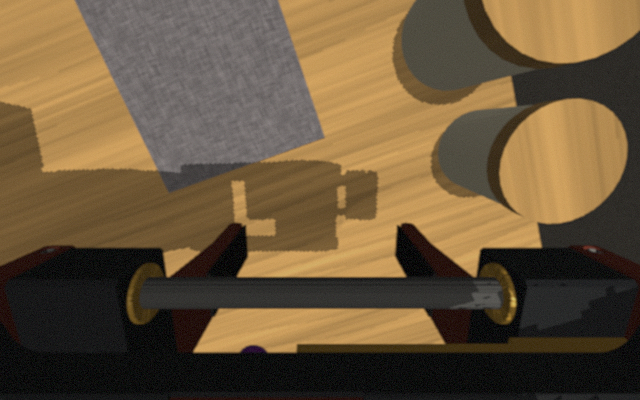

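Top view: lid around (311,172), handle (306,208), bar (370,208), steel shaker (208,220), purple look-alikes (180,226) and (207,250), mug (198,165), jar (440,208).

```bash
python3 - <<'E'
from h import *
crop('top0',240,120,400,225,5,'topc'); crop('top0',160,140,260,265,6,'tops'); crop('side0',280,140,430,290,5,'sidec')
s=load('top0'); P=cloud(s)
# lid plane: points z 0.106..0.118
u0,v0=240,120
sub=P[120:225,240:400]; m=(abs(sub[...,2]-0.112)<0.008)
im=s['img'][120:225,240:400].astype(int); m&=(im[...,0]-im[...,2]>40)
m8=m.astype(np.uint8); n,l,st,_=cv2.connectedComponentsWithStats(m8); k=1+np.argmax(st[1:,4]); print(st[k])
pts=sub[l==k]; print('lid z',np.median(pts[:,2]))
r=cv2.minAreaRect((pts[:,:2]*1000).astype(np.float32)); print(r, cv2.boxPoints(r))
for nm,u,v in [('shaker',208,220),('p1',180,226),('p2',207,250),('mug',198,165),('jar',441,208)]:
    print(nm,world(s,u,v))
E
```

```text
[  15   17  111   70 6032]
lid z 0.11159547634454453
((600.6752319335938, -28.931838989257812), (320.39141845703125, 184.20169067382812), 81.19792938232422) [[ 485.14566 -173.14748]
 [ 667.17804 -201.3343 ]
 [ 716.20483  115.2838 ]
 [ 534.1724   143.47063]]
shaker [0.45835952 0.29750201 0.0721444 ]
p1 [0.44219538 0.38745365 0.06617193]
p2 [0.36478268 0.30153383 0.07195697]
mug [0.64543906 0.34858838 0.00269351]
jar [ 0.47285877 -0.42305584  0.1188117 ]
```

View pics/topc.png

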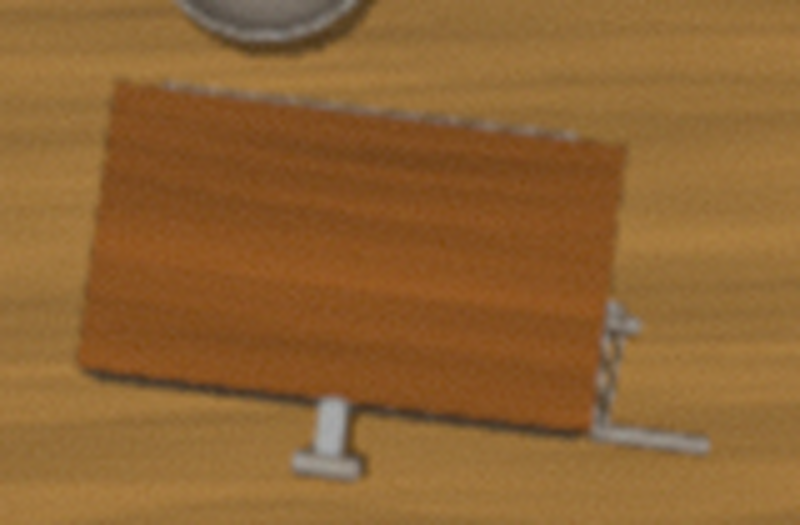

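View pics/sidec.png

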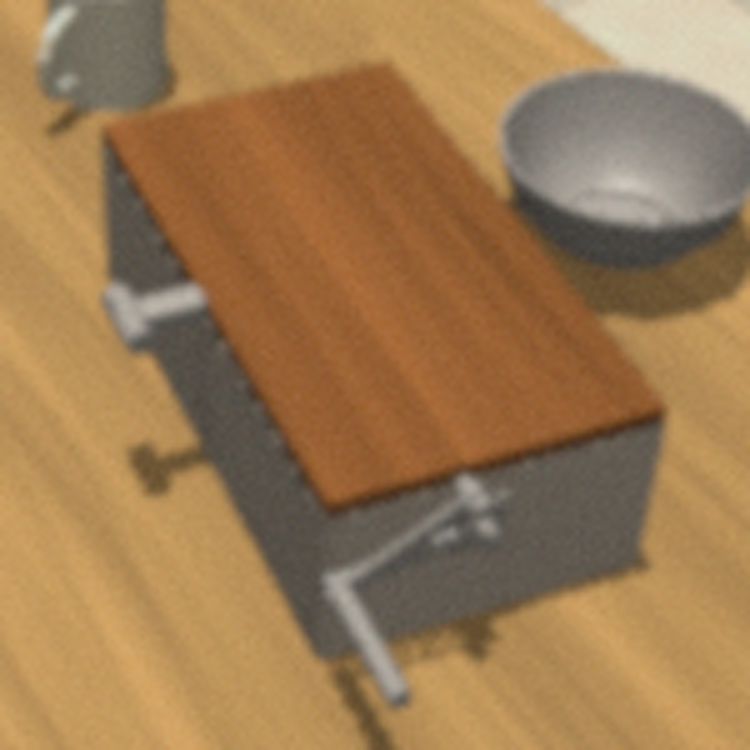

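View pics/tops.png

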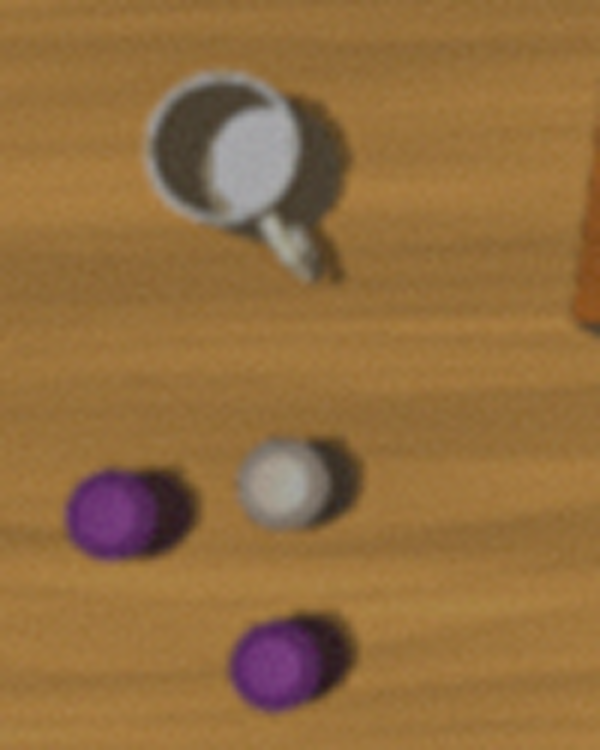

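Top crop: lid corners roughly (115,85),(625,145),(590,432),(80,368) in the crop, handle cross-piece centre (327,465), bar from (597,435) to (708,445), pivot pin about (635,325). In the shaker crop the steel shaker is at (285,483), with the purples left and below it. Next I check these against the model.

```bash
cat >> h.py <<'E'
YAW=np.radians(-8.80); C0=np.array([0.6007,-0.0289])
def cw(p):
    c,s=np.cos(YAW),np.sin(YAW); p=np.atleast_2d(np.array(p,float)); return np.c_[C0[0]+c*p[:,0]-s*p[:,1],C0[1]+s*p[:,0]+c*p[:,1],p[:,2]]
def wc(p):
    c,s=np.cos(YAW),np.sin(YAW); p=np.atleast_2d(np.array(p,float)); d=p[:,:2]-C0; return np.c_[c*d[:,0]+s*d[:,1],-s*d[:,0]+c*d[:,1],p[:,2]]
E
python3 - <<'E'
from h import *
t=load('top0'); s=load('side0')
pts={'h':(-.13,0,.106),'LFcorner':(-.09,.16,.112),'RF':(-.09,-.16,.112),'RB':(.09,-.16,.112),'LB':(.09,.16,.112)}
for k,p in pts.items():
    a=proj(t,cw([p]))[0]; b=proj(s,cw([p]))[0]; print(k,cw([p])[0].round(4),'topcrop',((a-[240,120])*5).round(0),'sidecrop',((b-[280,140])*5).round(0))
o=lambda im,u,v,h:wc([onplane(im,u,v,h)])[0].round(4)
print('handle top',o(t,240+327/5,120+463/5,.106))
print('handle side',o(s,280+127/5,140+317/5,.106))
print('bar root/tip top',o(t,240+600/5,120+434/5,.062),o(t,240+708/5,120+446/5,.062))
print('bar side',o(s,280+335/5,140+583/5,.062),o(s,280+400/5,140+697/5,.062))
print('pivot top',o(t,240+640/5,120+325/5,.070))
print('side pin cand',o(s,280+487/5,140+527/5,.070),o(s,280+470/5,140+485/5,.1))
P=cloud(t)
for (u,v) in [(207.5,220.5)]:
    x0,y0=int(u)-12,int(v)-12; sub=P[y0:y0+24,x0:x0+24].reshape(-1,3); q=sub[(sub[:,2]>.06)]; print('shaker',len(q),q.mean(0),(q.max(0)+q.min(0))/2,q.max(0)-q.min(0))
E
```

```text
h [ 0.4722 -0.009   0.106 ] topcrop [326. 462.] sidecrop [132. 318.]
LFcorner [0.5362 0.143  0.112 ] topcrop [ 74. 364.] sidecrop [104. 121.]
RF [ 0.4873 -0.1732  0.112 ] topcrop [593. 429.] sidecrop [332. 503.]
RB [ 0.6652 -0.2008  0.112 ] topcrop [626. 141.] sidecrop [675. 405.]
LB [0.7141 0.1154 0.112 ] topcrop [113.  77.] sidecrop [392.  58.]
handle top [-0.1306 -0.001   0.106 ]
handle side [-0.132   0.0016  0.106 ]
bar root/tip top [-0.0895 -0.1708  0.062 ] [-0.0886 -0.2402  0.062 ]
bar side [-0.0883 -0.1651  0.062 ] [-0.0885 -0.2371  0.062 ]
pivot top [-0.0178 -0.1872  0.07  ]
side pin cand [-0.0092 -0.1651  0.07  ] [-0.0199 -0.1625  0.1   ]
shaker 185 [0.45610434 0.30011043 0.0750612 ] [0.45559904 0.14961985 0.65197594] [0.04473239 0.35152554 1.18180018]
```

```bash
sed -i 's/C0=np.array(.*/C0=np.array([0.5992,-0.0287])/' h.py; python3 - <<'E'
from h import *
t=load('top0');P=cloud(t); sub=P[208:234,195:221].reshape(-1,3); q=sub[(sub[:,2]>.06)&(sub[:,2]<.085)]
print('shaker',q.mean(0),(q.max(0)+q.min(0))/2,q.max(0)-q.min(0), onplane(t,207.5,220.5,.074))
print('side view shaker'); crop('side0',205,125,325,200,6,'sidesh')
H=np.array([.0885,.1])
for a in np.arange(0,1.31,.1): print(round(a,2), (np.array([-.22*np.cos(a)+.006*np.sin(a)+.22,.22*np.sin(a)+.006*np.cos(a)-.006])).round(4))
for n,p in [('handle',(-.13,0,.106)),('place',(-.048,.05,.056)),('barlock',(-.0108+.0446,-.217,.1327)),('pivot',(-.0108,-.217,.07))]: print(n,cw([p])[0].round(4))
E
```

```text
shaker [0.45619848 0.30188355 0.06871438] [0.45559904 0.30281934 0.06861232] [0.04473239 0.04512657 0.01507293] [0.45680789 0.29856935 0.074     ]
side view shaker
0.0 [0. 0.]
0.1 [0.0017 0.0219]
0.2 [0.0056 0.0436]
0.3 [0.0116 0.0647]
0.4 [0.0197 0.0852]
0.5 [0.0298 0.1047]
0.6 [0.0418 0.1232]
0.7 [0.0556 0.1403]
0.8 [0.071 0.156]
0.9 [0.0879 0.1701]
1.0 [0.1062 0.1824]
1.1 [0.1256 0.1928]
1.2 [0.1459 0.2012]
1.3 [0.1669 0.2076]
handle [ 0.4707 -0.0088  0.106 ]
place [0.5594 0.0281 0.056 ]
barlock [ 0.5994 -0.2483  0.1327]
pivot [ 0.5553 -0.2415  0.07  ]
```

Emit:
apply_moves --pt "0.024 -0.055 0" --pt "0.048 -0.109 0" --pt "0.072 -0.164 0" --pt "0.096 -0.218 0" --pt "0.12 -0.272 0" --pt "0.144 -0.327 0" --pt "0.168 -0.382 0" --pt "0.192 -0.436 0" --pt "0.216 -0.49 0" --pt "0.24 -0.545 0" --pt "0.264 -0.599 0" --pt "0.264 -0.599 0" --twist '[1,2,3,4,5,6,7,8,9,10,10.5,10.5]' --gripper '[0,0,0,0,0,0,0,0,0,0,0,0]' --grip_force 25

```text
t: 1.65
tcp_pos: [0.4717, -0.0122, 0.4047]
eef_rot: [[0.987, 0.001, 0.158], [-0.158, -0.0, 0.987], [0.001, -1.0, -0.0]]
ft_force: [-1.9, 0.3, -0.2]
grip_width: 0.0877
```

Emit:
apply_moves --pt "0 0 -0.04" --pt "0 0 -0.07" --pt "0 0 -0.07" --twist '[0,0,0]' --gripper '[0.2,0.2,0.2]'

```text
t: 2.02
tcp_pos: [0.4692, -0.0083, 0.3329]
eef_rot: [[0.988, -0.005, 0.152], [-0.152, 0.0, 0.988], [-0.005, -1.0, -0.0]]
ft_force: [0.4, 0.4, 0.8]
grip_width: 0.0703
```

```bash
python3 - <<'E'
from h import *
s=snap('wrist','w1'); st=env.read_state(); print(st['tcp_pos'],st['grip_width'],st['ft_force'])
print(proj(s,cw([(-.13,.02,.106),(-.13,-.02,.106),(-.13,0,.114)])))
E
```

```text
[ 0.47000905 -0.00834597  0.33428241] 0.07008959260730319 [ 0.352582   -0.20090435  1.01754547]
[[346.99687961 220.32497505]
 [293.1028206  220.28942539]
 [320.01442022 223.80366246]]
```

View pics/w1.png

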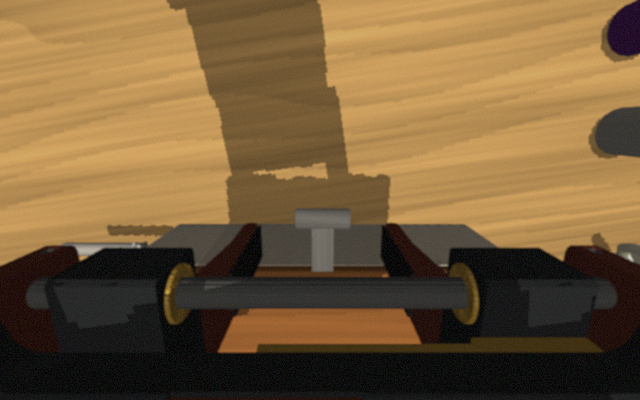

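Wrist view: the handle cross-piece spans about (296–350, 218), centred between the fingers (258 and 386). Descending and pinching.

Emit:
apply_moves --pt "-0.001 0 -0.04" --pt "-0.001 0.001 -0.066" --pt "-0.001 0.001 -0.066" --pt "-0.001 0.001 -0.066" --pt "-0.001 0.001 -0.066" --pt "-0.001 0.001 -0.066" --pt "-0.001 0.001 -0.066" --pt "-0.001 0.001 -0.066" --twist '[0,0,0,0,0,0,0,0]' --gripper '[0.2,0.2,0.4,0.7,0.7,0.7,0.7,0.7]' --grip_force 25

```text
t: 3.08
tcp_pos: [0.4701, -0.0078, 0.2696]
eef_rot: [[0.988, 0.002, 0.153], [-0.153, 0.001, 0.988], [0.002, -1.0, 0.001]]
ft_force: [0.6, 5.1, 1.6]
grip_width: 0.0399
```

```bash
python3 - <<'E'
from h import *
s=snap('side','s2'); crop('s2',250,100,450,260,4,'s2c'); st=env.read_state(); print(st['tcp_pos'],st['grip_width'],st['ft_force'])
E
```

```text
[ 0.4701143  -0.00774138  0.26962926] 0.0399951616713659 [1.12019058 4.14877354 2.06119565]
```

View pics/s2c.png

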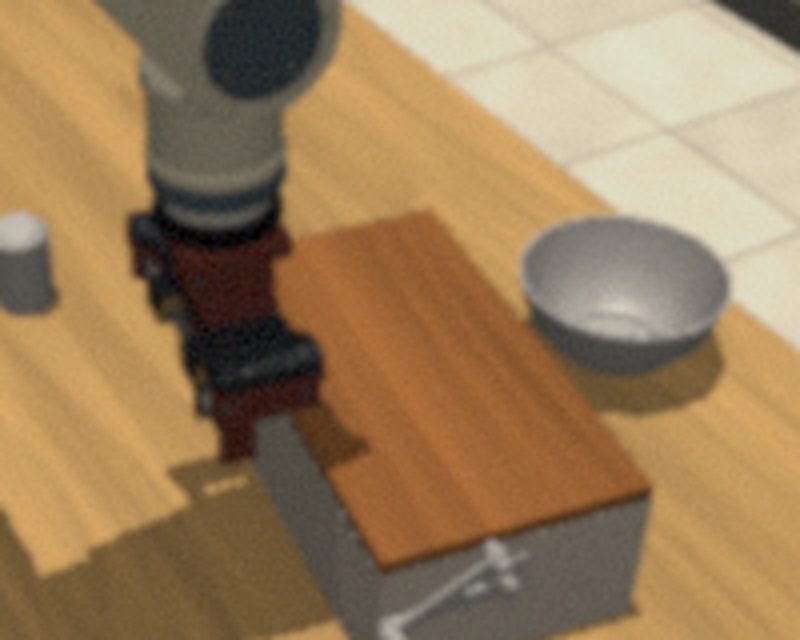

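Emit:
apply_moves --pt "0.0005 0 0.011" --pt "0.0017 0 0.022" --pt "0.0055 -0.001 0.0436" --pt "0.0115 -0.002 0.0647" --pt "0.0195 -0.003 0.0852" --pt "0.0294 -0.0045 0.1047" --pt "0.0413 -0.0065 0.1232" --pt "0.0549 -0.0085 0.1403" --pt "0.0702 -0.011 0.156" --pt "0.0869 -0.0134 0.1701" --pt "0.1049 -0.0162 0.1824" --pt "0.1049 -0.0162 0.1824" --twist '[0,0,0,0,0,0,0,0,0,0,0,0]' --gripper '[0.7,0.7,0.7,0.7,0.7,0.7,0.7,0.7,0.7,0.7,0.7,0.7]'

```text
t: 4.62
tcp_pos: [0.5742, -0.0239, 0.4519]
eef_rot: [[0.988, -0.001, 0.153], [-0.153, 0.001, 0.988], [-0.002, -1.0, 0.001]]
ft_force: [-5.7, 5.1, 1.6]
grip_width: 0.0398
```

```bash
python3 - <<'E'
from h import *
s=snap('side','s3'); st=env.read_state(); print(st['tcp_pos'],st['grip_width'],st['ft_force'])
E
```

```text
[ 0.57357812 -0.02385195  0.45140564] 0.03956812001116716 [-4.84732344  4.53716212  1.9630752 ]
```

View pics/s3.png

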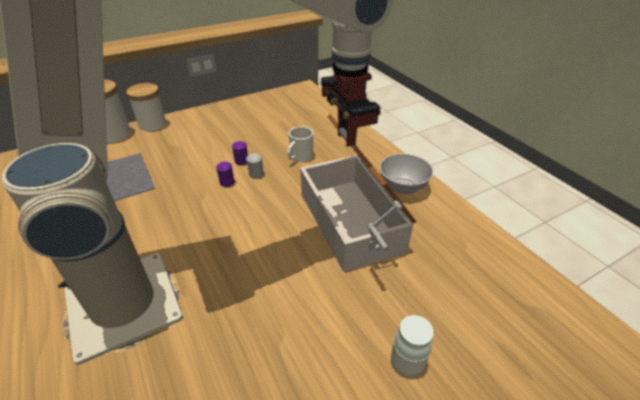

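Emit:
apply_moves --pt "0.0095 -0.0015 0.0055" --pt "0.0192 -0.003 0.0104" --pt "0.029 -0.0045 0.015" --pt "0.0392 -0.006 0.0188" --pt "0.0445 -0.0069 0.0206" --pt "0.0495 -0.0077 0.0223" --pt "0.0495 -0.0077 0.0223" --twist '[0,0,0,0,0,0,0]' --gripper '[0.7,0.7,0.7,0.7,0.7,0.7,0.7]'

```text
t: 5.55
tcp_pos: [0.623, -0.0315, 0.474]
eef_rot: [[0.988, -0.002, 0.153], [-0.153, 0.001, 0.988], [-0.002, -1.0, 0.001]]
ft_force: [-4.5, 3.8, 5.2]
grip_width: 0.0399
```

```bash
python3 - <<'E'
from h import *
s=snap('side','s4'); crop('s4',290,60,450,280,3,'s4c'); st=env.read_state(); print(st['tcp_pos'],st['grip_width'],st['ft_force'])
d=wc([st['tcp_pos']-np.array([0,0,.163])])[0]-[.09,0,.1]; print(d, np.arctan2(d[2],-d[0])-.0273)
E
```

```text
[ 0.62287123 -0.03146912  0.47398513] 0.03928432769019089 [-4.42079884  5.05297718  4.0083861 ]
[-0.06618378  0.00088484  0.21098513] 1.2395283344084058
```

View pics/s4c.png

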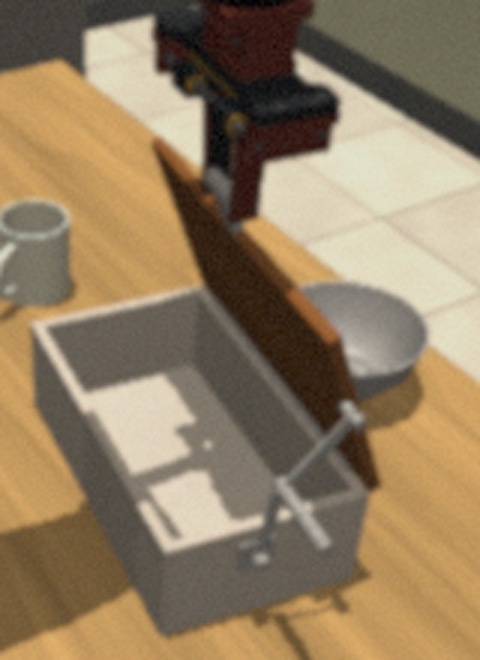

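Lid is up near 1.24, and the stay knee is still bent at about (285,485). Creeping up with force checks.

Emit:
apply_moves --pt "0.003 -0.0005 0.0008" --pt "0.0055 -0.0008 0.0015" --pt "0.0084 -0.0013 0.0023" --pt "0.0084 -0.0013 0.0023" --twist '[0,0,0,0]' --gripper '[0.7,0.7,0.7,0.7]'

```text
t: 6.1
tcp_pos: [0.6313, -0.0328, 0.4766]
eef_rot: [[0.988, -0.001, 0.153], [-0.153, 0.001, 0.988], [-0.002, -1.0, 0.001]]
ft_force: [-4.5, 4.7, 5.5]
grip_width: 0.0397
```

```bash
cat > ang.py <<'E'
from h import *
def rep(n=None):
    if n: s=snap('side',n); crop(n,290,60,450,280,3,n+'c')
    st=env.read_state(); print(st['t'],st['tcp_pos'].round(4) if hasattr(st['tcp_pos'],'round') else st['tcp_pos'],st['grip_width'],np.round(st['ft_force'],1))
    d=wc([np.array(st['tcp_pos'])-np.array([0,0,.163])])[0]-[.09,0,.1]; print(d.round(4), np.arctan2(d[2],-d[0])-.0273)
E
python3 -c "
from ang import *
rep('s5')"
```

```text
6.15 [ 0.6313 -0.0328  0.4765] 0.03957947509449192 [-4.4  5.4  4.6]
[-0.0577  0.0009  0.2135] 1.2797232742354383
```

View pics/s5c.png

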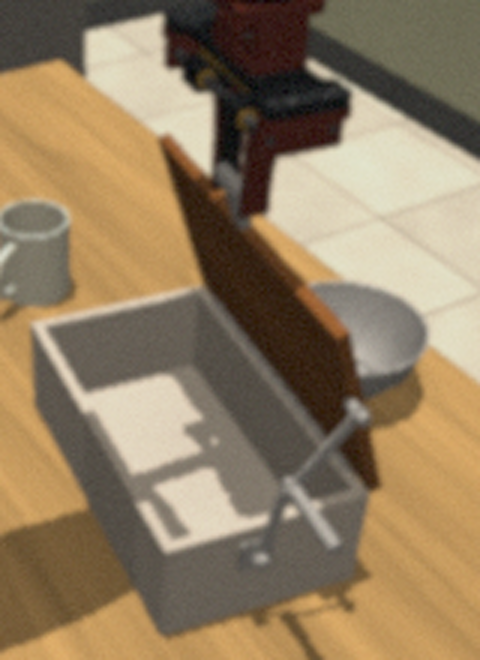

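Emit:
apply_moves --pt "0.001 -0.0002 0.0003" --pt "0.002 -0.0003 0.0005" --pt "0.0025 -0.0004 0.0006" --pt "0.0025 -0.0004 0.0006" --twist '[0,0,0,0]' --gripper '[0.7,0.7,0.7,0.7]'

```text
t: 6.65
tcp_pos: [0.6337, -0.0331, 0.4771]
eef_rot: [[0.988, -0.002, 0.153], [-0.153, 0.001, 0.988], [-0.002, -1.0, 0.001]]
ft_force: [-4.5, 4.1, 6.0]
grip_width: 0.0396
```

```bash
python3 -c "
from ang import *
rep('s6')"
```

```text
6.7 [ 0.6337 -0.0332  0.4772] 0.039794867117013105 [-3.2  3.8  5.9]
[-0.0552  0.0009  0.2142] 1.2911542608023745
```

View pics/s6c.png

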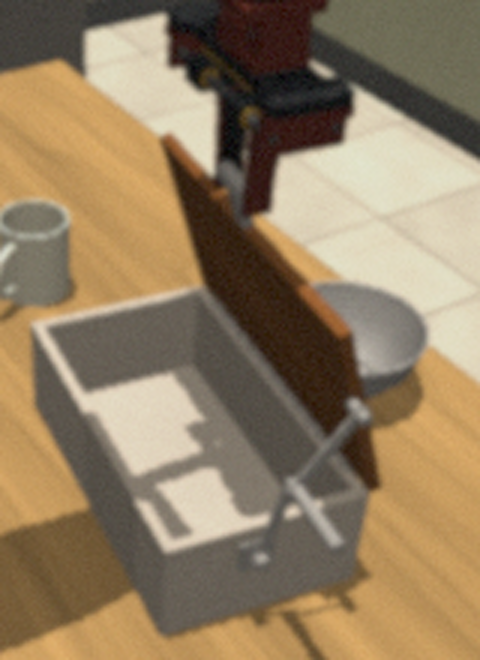

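Emit:
apply_moves --pt "0.0005 -0.0001 0.0001" --pt "0.001 -0.0002 0.0002" --pt "0.001 -0.0002 0.0002" --twist '[0,0,0]' --gripper '[0.7,0.7,0.7]'

```text
t: 7.08
tcp_pos: [0.6347, -0.0333, 0.4774]
eef_rot: [[0.988, -0.001, 0.153], [-0.153, 0.001, 0.988], [-0.002, -1.0, 0.001]]
ft_force: [-3.8, 4.4, 5.8]
grip_width: 0.0398
```

```bash
python3 -c "
from ang import *
rep('s7')"
```

```text
7.125 [ 0.6347 -0.0333  0.4774] 0.039713166598541766 [-3.8  4.8  6.2]
[-0.0542  0.0009  0.2144] 1.2959193717708632
```

View pics/s7c.png

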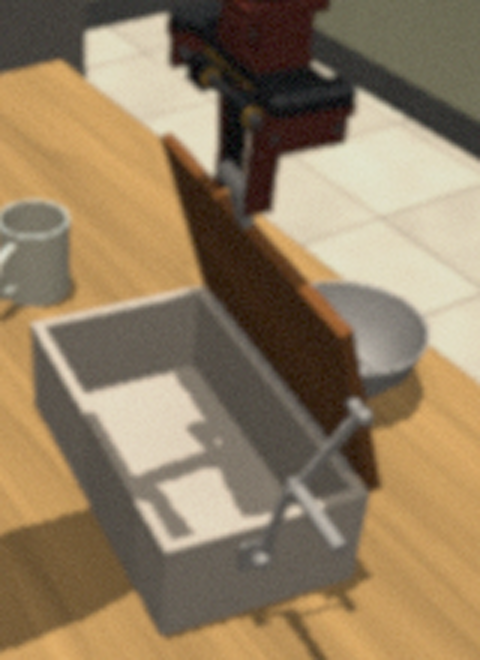

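Emit:
apply_moves --pt "0.0005 -0.0001 0.0001" --pt "0.001 -0.0002 0.0002" --pt "0.001 -0.0002 0.0002" --twist '[0,0,0]' --gripper '[0.7,0.7,0.7]'

```text
t: 7.5
tcp_pos: [0.6358, -0.0335, 0.4777]
eef_rot: [[0.988, -0.001, 0.153], [-0.153, 0.001, 0.988], [-0.001, -1.0, 0.001]]
ft_force: [-4.0, 5.4, 6.1]
grip_width: 0.04
```

```bash
python3 -c "
from ang import *
rep('s8')"
```

```text
7.55 [ 0.6358 -0.0335  0.4777] 0.03968573950651569 [-4.4  5.3  5.8]
[-0.0531  0.0009  0.2147] 1.3008649230749068
```

View pics/s8c.png

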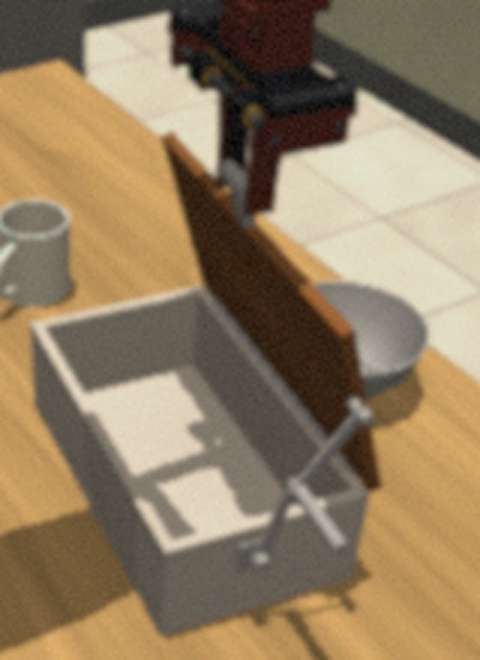

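Emit:
apply_moves --pt "0.0005 -0.0001 0.0001" --pt "0.001 -0.0002 0.0002" --pt "0.001 -0.0002 0.0002" --twist '[0,0,0]' --gripper '[0.7,0.7,0.7]'

```text
t: 7.92
tcp_pos: [0.6368, -0.0337, 0.478]
eef_rot: [[0.988, -0.001, 0.153], [-0.153, 0.001, 0.988], [-0.001, -1.0, 0.001]]
ft_force: [-4.6, 5.6, 5.6]
grip_width: 0.0396
```

```bash
python3 -c "
from ang import *
rep('s9')"
```

```text
7.975 [ 0.6368 -0.0337  0.4779] 0.03973130975371698 [-4.1  5.1  5.8]
[-0.0521  0.0008  0.2149] 1.3056106712066653
```

View pics/s9c.png

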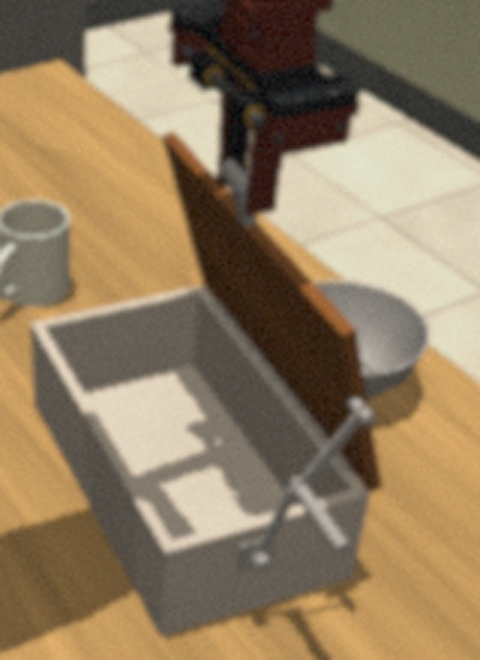

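```bash
cat >> ang.py <<'E'
def onY(s,u,v,Y):
    R=cv2.Rodrigues(np.array(s['rvec'],float))[0]; t=np.array(s['tvec'],float).ravel()
    c=-R.T@t; d=R.T@np.array([(u-s['cx'])/s['fx'],(v-s['cy'])/s['fy'],1]); c2=wc([c])[0]; d2=wc([c+d])[0]-c2
    return c2+d2*(Y-c2[1])/d2[1]
def lower(s,u,v):
    p=onY(s,u,v,-.239); d=p-[-.0108,0,.07]; return p.round(4),np.hypot(d[0],d[2]).round(4),np.arctan2(d[2],-d[0]).round(3)
E
python3 -c "
from ang import *
for n in ['s4','s6','s9']: crop(n,360,190,420,260,10,n+'b')
im=np.hstack([cv2.imread('pics/%sb.png'%n) for n in ['s4','s9']]); cv2.imwrite('pics/b49.png',cv2.resize(im,None,fx=.6,fy=.6))
s=load('s9')
for a in (2.0,1.9,1.8,2.05,2.19): print(a,(proj(s,cw([(-.0108-.077*np.cos(a),-.239,.07+.077*np.sin(a))]))[0]-[360,190])*6)
s=load('s4')
for a in (1.3,1.5,1.6,1.7,): print(a,(proj(s,cw([(-.0108-.077*np.cos(a),-.239,.07+.077*np.sin(a))]))[0]-[360,190])*6)
"
```

```text
2.0 [287.36464762 318.1112374 ]
1.9 [271.14227706 317.83139284]
1.8 [253.89754582 319.13489075]
2.05 [295.03891643 318.83821054]
2.19 [314.78091901 322.9044854 ]
1.3 [159.32488754 348.79872172]
1.5 [197.96509759 332.47874707]
1.6 [217.10145501 326.48632054]
1.7 [235.81680593 322.02555836]
```

View pics/b49.png

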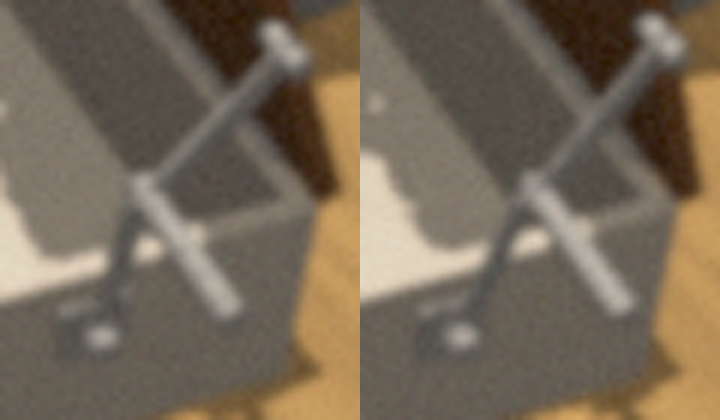

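Bar tip puts the lower link at about 1.87 rad (straight is 2.05), so the lid is really at about 1.28. Continuing.

Emit:
apply_moves --pt "0.0005 -0.0001 0.0001" --pt "0.001 -0.0002 0.0002" --pt "0.0015 -0.0002 0.0003" --pt "0.002 -0.0003 0.0004" --pt "0.002 -0.0003 0.0004" --twist '[0,0,0,0,0]' --gripper '[0.7,0.7,0.7,0.7,0.7]'

```text
t: 8.6
tcp_pos: [0.6389, -0.034, 0.4785]
eef_rot: [[0.988, -0.001, 0.153], [-0.153, 0.001, 0.988], [-0.001, -1.0, 0.001]]
ft_force: [-3.9, 4.7, 6.1]
grip_width: 0.0396
```

```bash
cat >> ang.py <<'E'
def bar(n):
    rep(n); crop(n,360,190,420,260,6,n+'b')
E
python3 -c "
from ang import *
bar('s10')"
```

```text
8.65 [ 0.6389 -0.034   0.4785] 0.039753506127090735 [-3.6  3.8  7.2]
[-0.05    0.0008  0.2155] 1.3154969890550203
```

View pics/s10b.png

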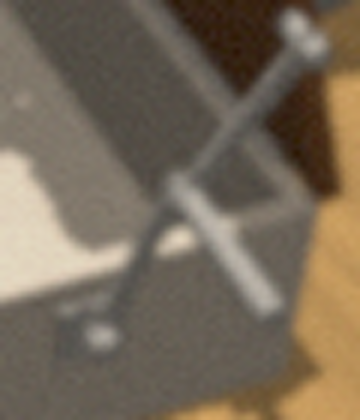

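Emit:
apply_moves --pt "0.0005 -0.0001 0.0001" --pt "0.001 -0.0002 0.0002" --pt "0.001 -0.0002 0.0002" --twist '[0,0,0]' --gripper '[0.7,0.7,0.7]'

```text
t: 9.02
tcp_pos: [0.64, -0.0342, 0.4788]
eef_rot: [[0.988, -0.0, 0.153], [-0.153, 0.001, 0.988], [-0.0, -1.0, 0.001]]
ft_force: [-2.6, 4.7, 6.0]
grip_width: 0.04
```

```bash
python3 -c "
from ang import *
bar('s11')"
```

```text
9.075 [ 0.6399 -0.0342  0.4787] 0.039977319849323796 [-2.7  4.5  6.4]
[-0.0489  0.0008  0.2157] 1.3205453949037655
```

View pics/s11b.png

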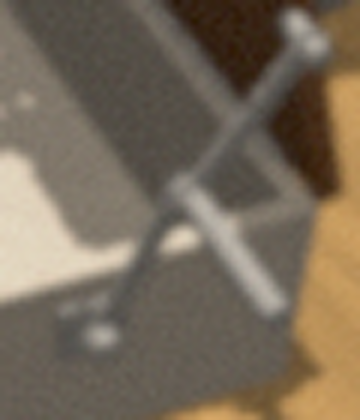

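Emit:
apply_moves --pt "0.0005 -0.0001 0.0001" --pt "0.0008 -0.0001 0.0002" --pt "0.0008 -0.0001 0.0002" --pt "0.0008 -0.0001 0.0002" --twist '[0,0,0,0]' --gripper '[0.7,0.7,0.7,0.7]'

```text
t: 9.57
tcp_pos: [0.6405, -0.0343, 0.4788]
eef_rot: [[0.988, -0.001, 0.153], [-0.153, 0.001, 0.988], [-0.002, -1.0, 0.001]]
ft_force: [-6.4, 5.4, 7.4]
grip_width: 0.0395
```

```bash
python3 -c "
from ang import *
bar('s12')"
```

```text
9.625 [ 0.6404 -0.0342  0.4787] 0.039709836674792415 [-5.9  4.6  8.3]
[-0.0485  0.0008  0.2157] 1.322479818769065
```

View pics/s12b.png

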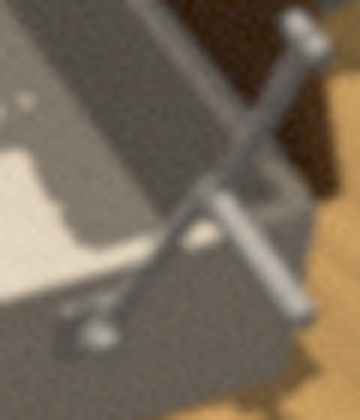

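The bar tip jumped to (302,310): the stay has snapped past straight. Easing the lid back onto the locked stay.

Emit:
apply_moves --pt "-0.001 0.0001 -0.0003" --pt "-0.002 0.0003 -0.0005" --pt "-0.003 0.0005 -0.0008" --pt "-0.004 0.0006 -0.001" --pt "-0.005 0.0008 -0.0013" --pt "-0.006 0.0009 -0.0016" --pt "-0.006 0.0009 -0.0016" --twist '[0,0,0,0,0,0,0]' --gripper '[0.7,0.7,0.7,0.7,0.7,0.7,0.7]'

```text
t: 10.5
tcp_pos: [0.6353, -0.0335, 0.4776]
eef_rot: [[0.988, 0.002, 0.153], [-0.153, 0.001, 0.988], [0.002, -1.0, 0.001]]
ft_force: [0.6, 4.2, 6.1]
grip_width: 0.0395
```

```bash
python3 -c "
from ang import *
bar('s13')"
```

```text
10.55 [ 0.6353 -0.0335  0.4777] 0.03957353573143377 [-0.4  5.2  6.3]
[-0.0536  0.0008  0.2147] 1.2988845798819766
```

View pics/s13b.png

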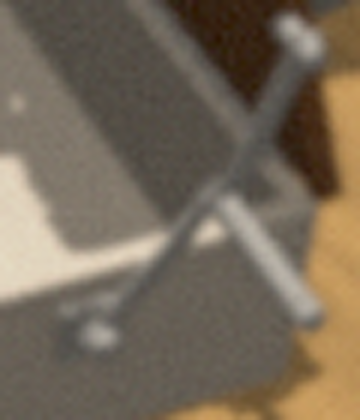

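Emit:
apply_moves --pt "-0.0006 0.0001 -0.0002" --pt "-0.0012 0.0002 -0.0003" --pt "-0.0012 0.0002 -0.0003" --twist '[0,0,0]' --gripper '[0.7,0.7,0.7]'

```text
t: 10.92
tcp_pos: [0.6346, -0.0334, 0.4776]
eef_rot: [[0.988, 0.004, 0.153], [-0.153, 0.001, 0.988], [0.004, -1.0, 0.001]]
ft_force: [2.6, 3.0, 5.3]
grip_width: 0.0398
```

```bash
python3 -c "
from ang import *
bar('s14')"
```

```text
10.975 [ 0.6346 -0.0334  0.4776] 0.039720144773900345 [1.9 4.7 4.3]
[-0.0543  0.0008  0.2146] 1.2956066700102042
```

View pics/s14b.png

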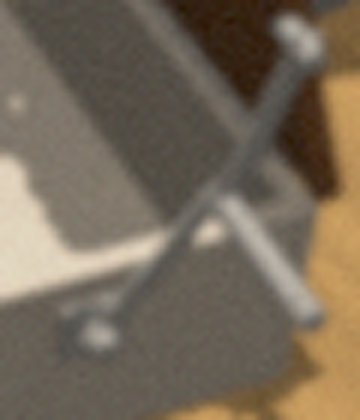

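Stay is locked: bar tip at (312,312), lower link about 2.18, and the force reversed as the stay took the load. Releasing.

Emit:
apply_moves --pt "0 0 0" --pt "0 0 0" --pt "0 0 0" --pt "0 0 0" --pt "0 0 0.02" --pt "0 0 0.06" --twist '[0,0,0,0,0,0]' --gripper '[0.5,0.3,0.1,0.1,0.1,0.1]'

```text
t: 11.72
tcp_pos: [0.6341, -0.0339, 0.5344]
eef_rot: [[0.988, -0.004, 0.153], [-0.153, 0.0, 0.988], [-0.004, -1.0, -0.001]]
ft_force: [0.0, 0.0, -0.2]
grip_width: 0.0788
```

```bash
python3 -c "
from ang import *
bar('s15')
st=env.read_state(); print(st['qpos'])"
```

```text
11.775 [ 0.635  -0.0339  0.5418] 0.07910655739948409 [2.  0.6 4.3]
[-0.0538  0.0003  0.2788] 1.352942075485058
[-4.13005081e+00  1.83417991e+01  8.37608158e+01 -7.79163563e-03
  7.75552178e+01 -8.53266093e+01]
```

View pics/s15.png

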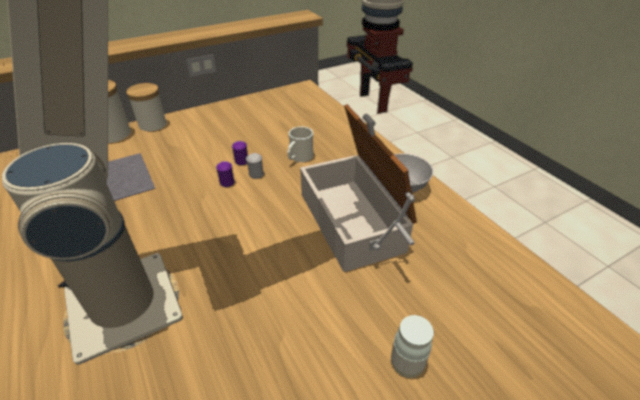

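Emit:
apply_moves --pt "-0.027 0.05 0" --pt "-0.053 0.1 0" --pt "-0.08 0.15 0" --pt "-0.107 0.2 -0.02" --pt "-0.133 0.25 -0.05" --pt "-0.155 0.29 -0.09" --pt "-0.178 0.334 -0.13" --pt "-0.178 0.334 -0.18" --pt "-0.178 0.334 -0.226" --pt "-0.178 0.334 -0.226" --twist '[-4,-9,-14,-19,-24,-30,-36,-36,-36,-36]' --gripper '[0,0,0,0,0,0,0,0,0,0]'

```text
t: 13.02
tcp_pos: [0.4552, 0.2996, 0.3069]
eef_rot: [[0.71, -0.006, 0.704], [-0.704, -0.004, 0.71], [-0.001, -1.0, -0.007]]
ft_force: [-0.2, -0.2, 0.2]
grip_width: 0.0879
```

```bash
python3 -c "
from h import *
s=snap('wrist','w2'); st=env.read_state(); print(st['tcp_pos'],st['eef_rot'][1],st['ft_force'])
print(proj(s,[(.4568,.300,.072)]), proj(s,[(.4568,.300,0.05)]))
t=snap('top','t2')
"
```

```text
[0.45624056 0.30008366 0.3091318 ] [-0.70454495 -0.00156374  0.70965764] [-0.24847301  0.45720514  0.72621439]
[[324.29978909 215.52176144]] [[324.20264963 207.64961357]]
```

View pics/w2.png

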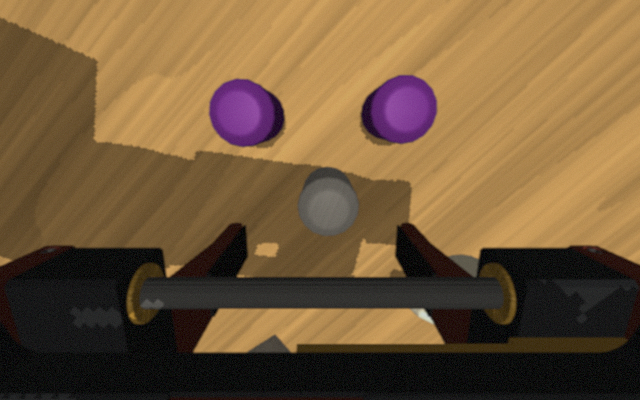

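View pics/t2.png

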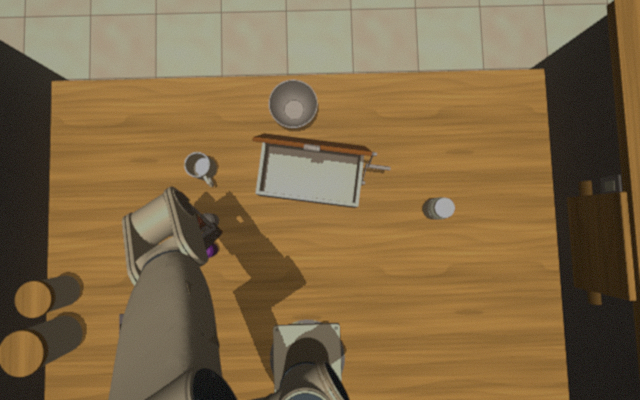

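Wrist view: shaker top circle centre at about (328,204), ~11 px above my prediction. I'll measure it by depth.

```bash
python3 -c "
from h import *
s=load('w2'); P=cloud(s)
print(world(s,328,204),world(s,240,112),world(s,405,108))
sub=P[165:240,290:370].reshape(-1,3); q=sub[(sub[:,2]>.055)&(sub[:,2]<.085)]; print(len(q),q.mean(0),(q.max(0)+q.min(0))/2,q.max(0)-q.min(0))
c,r=cv2.minEnclosingCircle((q[:,:2]*1000).astype(np.float32)); print(c,r)
for n in ['side0','s15']:
  P=cloud(load(n)); sub=P[150:182,243:267].reshape(-1,3); q=sub[(sub[:,2]>.02)&(sub[:,2]<.085)]; print(n,len(q),q.mean(0),q.min(0),q.max(0))
crop('side0',235,140,275,190,12,'shs')
s=load('side0'); print((proj(s,[(.4568,.300,0.0),(.4568,.300,0.072),(.4568-.0,.300,.036)])-[235,140])*12)
"
```

```text
[0.45214375 0.30853184 0.07254781] [0.36087907 0.31157798 0.07318377] [0.44029197 0.39537389 0.07290574]
2863 [0.45383955 0.30716153 0.06935241] [0.45551494 0.30554067 0.064784  ] [0.04815208 0.04834889 0.01813353]
(455.6260986328125, 305.55230712890625) 24.419208526611328
side0 334 [0.45070796 0.30376002 0.05151518] [0.43027464 0.27841411 0.02038623] [0.47807811 0.38800326 0.07605127]
s15 335 [0.45052875 0.30335456 0.0516582 ] [0.43054539 0.27833731 0.02000213] [0.47898506 0.38677477 0.07519827]
[[263.31240085 422.08795048]
 [234.6480837  196.96794896]
 [249.24627204 311.61725887]]
```

View pics/shs.png

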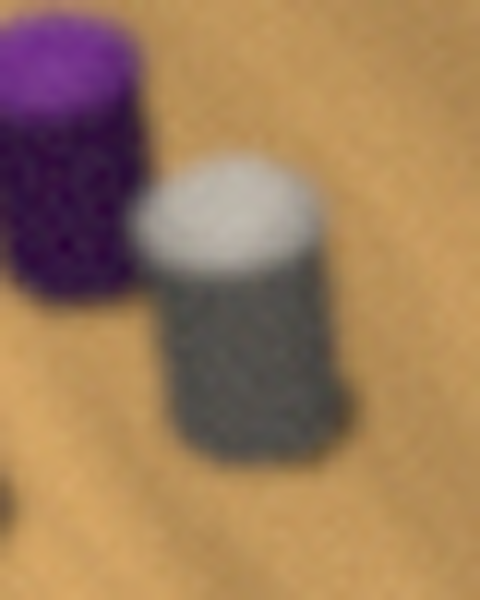

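Emit:
apply_moves --pt "-0.0015 0.0035 -0.03" --pt "-0.0015 0.0035 -0.06" --pt "-0.0015 0.0035 -0.08" --pt "-0.0015 0.0035 -0.097" --pt "-0.0015 0.0035 -0.097" --pt "-0.0015 0.0035 -0.097" --pt "-0.0015 0.0035 -0.097" --pt "-0.0015 0.0035 -0.097" --pt "-0.0015 0.0035 -0.097" --pt "-0.0015 0.0035 -0.097" --twist '[0,0,0,0,0,0,0,0,0,0]' --gripper '[0,0,0,0,0,0.2,0.35,0.6,0.6,0.6]' --grip_force 25

```text
t: 14.38
tcp_pos: [0.455, 0.3038, 0.213]
eef_rot: [[0.71, 0.0, 0.705], [-0.705, 0.0, 0.71], [0.0, -1.0, 0.0]]
ft_force: [-0.3, 0.5, 2.7]
grip_width: 0.0477
```

```bash
python3 -c "
from ang import *
rep('s16'); crop('s16',180,60,340,220,4,'s16d')"
```

```text
14.425 [0.455  0.3038 0.213 ] 0.04738082194838737 [ 0.1 -0.2  2. ]
[-0.2833  0.3065 -0.05  ] -0.2020763808637342
```

View pics/s16d.png

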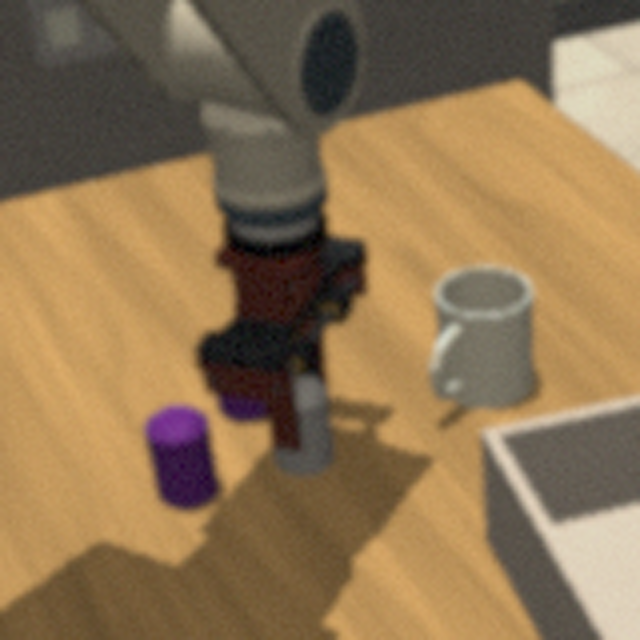

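Emit:
apply_moves --pt "0 0 0.03" --pt "0 0 0.09" --pt "0.008 -0.022 0.15" --pt "0.027 -0.073 0.17" --pt "0.046 -0.124 0.17" --pt "0.065 -0.174 0.17" --pt "0.084 -0.225 0.17" --pt "0.104 -0.276 0.17" --pt "0.104 -0.276 0.16" --pt "0.104 -0.276 0.14" --pt "0.104 -0.276 0.14" --twist '[0,0,0,6,13,20,28,36,36,36,36]' --gripper '[0.6,0.6,0.6,0.6,0.6,0.6,0.6,0.6,0.6,0.6,0.6]'

```text
t: 15.8
tcp_pos: [0.5578, 0.0282, 0.351]
eef_rot: [[0.988, -0.004, 0.154], [-0.154, 0.0, 0.988], [-0.004, -1.0, -0.001]]
ft_force: [-0.3, 0.2, -1.4]
grip_width: 0.0475
```

```bash
python3 -c "
from ang import *
rep('s17'); crop('s17',250,30,450,280,3,'s17d'); t=snap('top','t3'); crop('t3',220,100,400,230,4,'t3c')
st=env.read_state(); print(wc([st['tcp_pos']]))"
```

```text
15.85 [0.5583 0.0284 0.352 ] 0.04740176119496524 [-0.2 -0.6 -1.7]
[-0.1392  0.0502  0.089 ] 0.5414573629622845
[[-0.04880264  0.05023042  0.35266989]]
```

View pics/s17d.png

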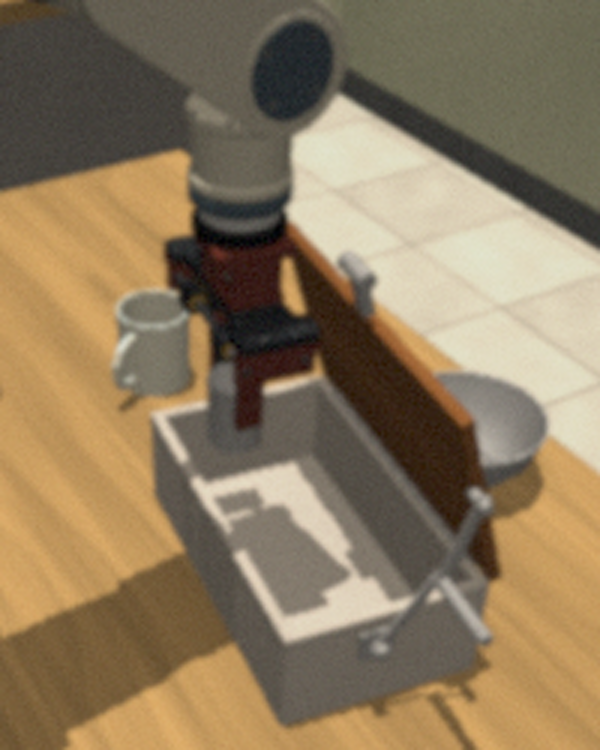

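View pics/t3c.png

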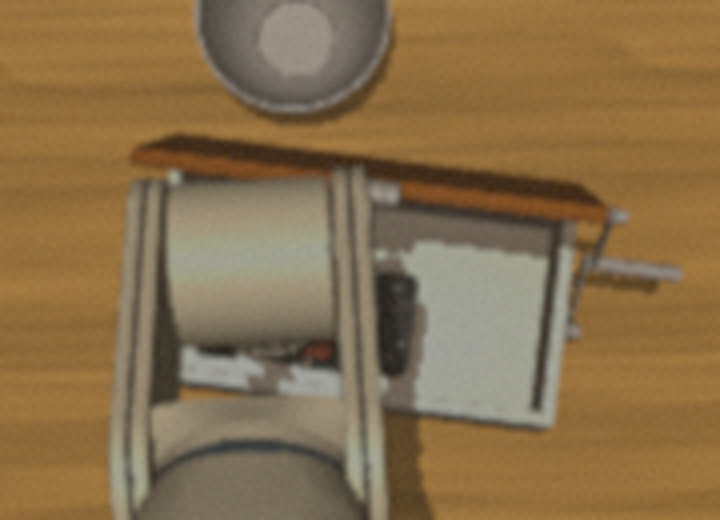

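```bash
python3 -c "
from ang import *
for n in ['t3','s17']:
  P=cloud(load(n)).reshape(-1,3); q=wc(P); q=q[(P[:,2]>.1)&(P[:,2]<.8)]
  q=q[(abs(q[:,1]-.05)<.12)&(q[:,0]>-.2)&(q[:,0]<.2)]
  print(n)
  for z in np.arange(.2,.66,.03):
    r=q[(abs(q[:,2]-z)<.015)]
    if len(r)>3:
      for x in [r]: print(round(z,2),len(r),'x',r[:,0].min().round(3),np.percentile(r[:,0],98).round(3),'y',r[:,1].min().round(3),r[:,1].max().round(3))
"
```

```text
t3
0.2 74 x -0.073 0.076 y -0.068 0.157
0.23 73 x 0.058 0.067 y -0.07 0.157
0.26 327 x -0.081 0.057 y -0.07 0.159
0.29 319 x -0.081 0.048 y -0.068 0.158
0.32 46 x -0.081 0.038 y -0.02 0.03
0.35 43 x -0.083 -0.039 y 0.009 0.036
0.38 34 x -0.087 -0.077 y 0.022 0.062
0.44 19 x -0.088 -0.042 y 0.005 0.051
0.47 52 x -0.116 -0.005 y 0.002 0.1
0.5 904 x -0.125 -0.002 y -0.017 0.114
0.53 1338 x -0.129 -0.017 y -0.012 0.112
0.56 433 x -0.183 -0.052 y -0.034 0.105
0.59 1367 x -0.193 -0.099 y -0.034 0.096
0.62 629 x -0.189 -0.137 y -0.03 0.073
0.65 870 x -0.2 -0.162 y -0.035 0.075
s17
0.2 475 x -0.076 0.062 y -0.07 0.163
0.23 286 x -0.062 0.053 y -0.07 0.16
0.26 846 x -0.085 0.044 y -0.07 0.153
0.29 922 x -0.083 0.045 y -0.068 0.157
0.32 387 x -0.083 0.032 y -0.021 0.069
0.35 442 x -0.087 -0.018 y 0.008 0.076
0.38 439 x -0.09 -0.019 y 0.008 0.067
0.41 436 x -0.087 -0.022 y 0.011 0.057
0.44 419 x -0.098 -0.01 y -0.015 0.099
0.47 653 x -0.134 0.002 y -0.022 0.088
0.5 978 x -0.157 -0.002 y -0.031 0.082
0.53 1197 x -0.2 -0.026 y -0.036 0.022
0.56 1204 x -0.2 -0.067 y -0.037 -0.003
0.59 562 x -0.2 -0.103 y -0.036 -0.016
```

Clearance between the wrist housing (x ≤ 0.002 in chest axes) and the lid handle (x ≥ 0.02) is about 15 mm or more, so I'm descending.

Emit:
apply_moves --pt "0 0 -0.03" --pt "0 0 -0.06" --pt "0 0 -0.09" --pt "0 0 -0.11" --pt "0 0 -0.12" --pt "0 0 -0.124" --pt "0 0 -0.127" --pt "0 0 -0.127" --twist '[0,0,0,0,0,0,0,0]' --gripper '[0.6,0.6,0.6,0.6,0.6,0.6,0.6,0.6]'

```text
t: 16.9
tcp_pos: [0.5591, 0.0277, 0.2263]
eef_rot: [[0.988, 0.001, 0.153], [-0.153, 0.0, 0.988], [0.001, -1.0, 0.0]]
ft_force: [0.1, -0.3, -0.9]
grip_width: 0.0478
```

```bash
python3 -c "
from ang import *
rep('s18'); crop('s18',250,30,450,280,3,'s18d')"
```

```text
16.95 [0.5591 0.0277 0.2263] 0.04769956845779666 [ 0.7 -0.6 -1.3]
[-0.1382  0.0496 -0.0367] -0.2867625476665659
```

View pics/s18d.png

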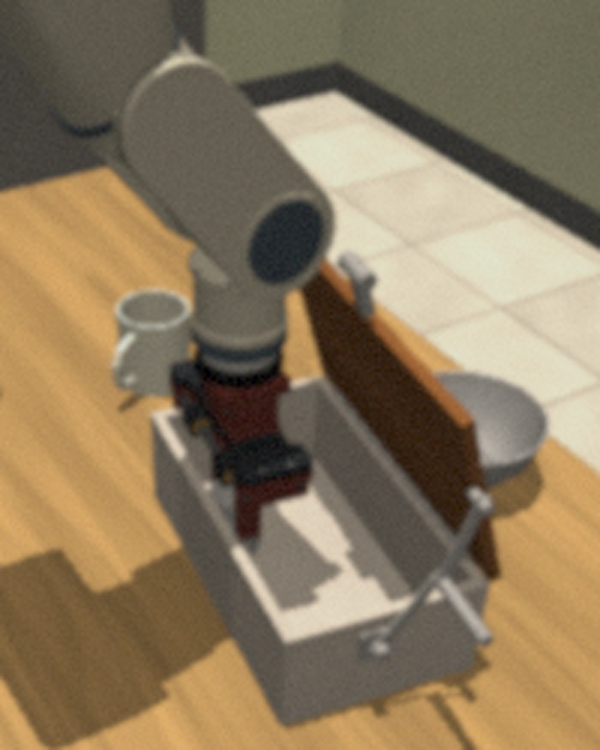

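Still about 3 mm above the floor and in free air. Creeping down to contact.

Emit:
apply_moves --pt "0 0 -0.001" --pt "0 0 -0.002" --pt "0 0 -0.003" --pt "0 0 -0.0035" --pt "0 0 -0.0035" --twist '[0,0,0,0,0]' --gripper '[0.6,0.6,0.6,0.6,0.6]'

```text
t: 17.58
tcp_pos: [0.559, 0.0277, 0.223]
eef_rot: [[0.988, 0.0, 0.153], [-0.153, -0.0, 0.988], [0.0, -1.0, -0.0]]
ft_force: [-2.3, -0.1, 8.2]
grip_width: 0.0476
```

Contact (Fz +8). Releasing and lifting.

Emit:
apply_moves --pt "0 0 0" --pt "0 0 0" --pt "0 0 0" --pt "0 0 0" --pt "0 0 0.02" --pt "0 0 0.06" --pt "0 0 0.12" --pt "0 0 0.18" --pt "-0.03 0 0.22" --twist '[0,0,0,0,0,0,0,0,0]' --gripper '[0.35,0.2,0.1,0.1,0.1,0.1,0.1,0.1,0.1]'

```text
t: 18.7
tcp_pos: [0.5299, 0.0277, 0.4454]
eef_rot: [[0.988, 0.005, 0.153], [-0.153, 0.0, 0.988], [0.005, -1.0, 0.001]]
ft_force: [-0.6, 0.9, 0.6]
grip_width: 0.0791
```

```bash
python3 -c "
from ang import *
bar('s19'); s=load('s19'); crop('s19',280,130,430,290,5,'s19d'); t=snap('wrist','w3'); 
st=env.read_state(); print(st['qpos'])
for a in (2.1,2.15,2.19,2.25): print(a,(proj(s,cw([(-.0108-.077*np.cos(a),-.239,.07+.077*np.sin(a))]))[0]-[280,130])*5)
P=cloud(s); 
"
```

```text
18.75 [0.5271 0.0277 0.4491] 0.07886009579899576 [-1.4 -0.   2.6]
[-0.1699  0.0447  0.1861] 0.8034556431698708
[ 1.71639086e+00  1.32250353e+01  1.03354224e+02  1.82903592e-03
  6.30409418e+01 -7.94934643e+01]
2.1 [651.99642048 566.62547982]
2.15 [657.84742698 567.86869077]
2.19 [662.31743251 569.08707117]
2.25 [668.65554554 571.27970446]
```

View pics/s19d.png

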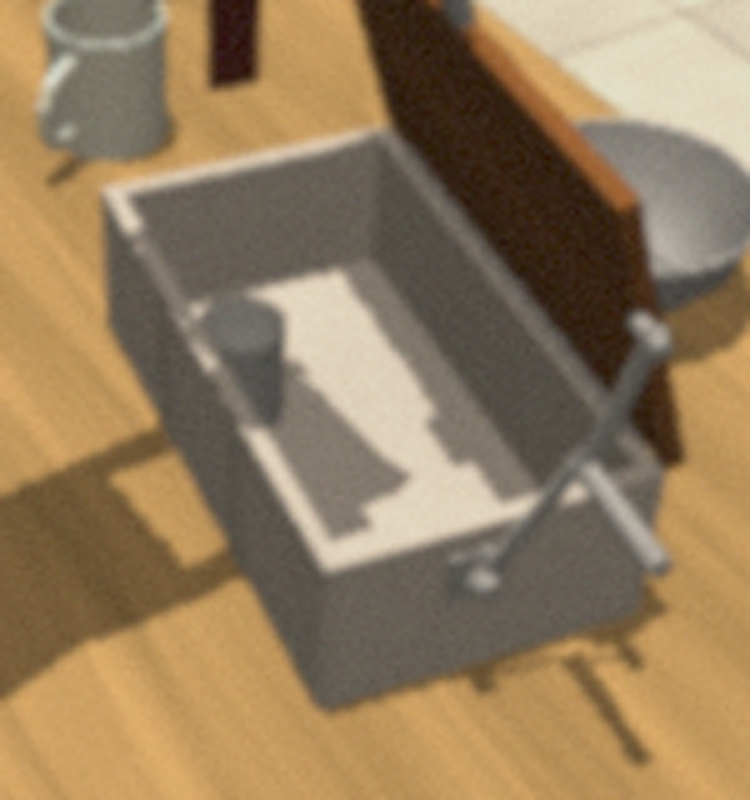

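View pics/w3.png

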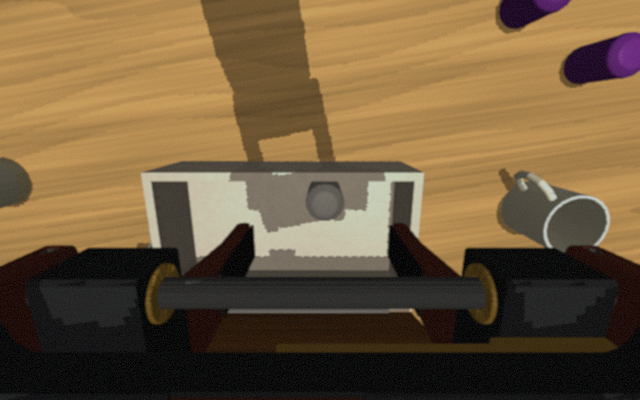

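Shaker stands upright at the front of the chest, at crop pixel (245,350); lid held by the stay. Now measuring the bar in the earlier top picture.

```bash
python3 -c "
from ang import *
crop('t2',340,140,400,190,10,'t2b'); s=load('t2')
for y in (-.165,-.215,-.239): print((proj(s,cw([(-.0108-.077*np.cos(2.19),y,.07+.077*np.sin(2.19))]))[0]-[340,140])*10)
P=cloud(s)
q=wc(P[155:180,362:395].reshape(-1,3)); q=q[(q[:,2]>.1)&(q[:,2]<.16)&(q[:,1]<-.175)]; print(len(q),q.round(3)[:40])
"
```

```text
[257.78996594 255.96023961]
[421.7245306  276.36573859]
[500.41510787 286.16062533]
84 [[ 0.037 -0.177  0.137]
 [ 0.037 -0.18   0.135]
 [ 0.037 -0.183  0.138]
 [ 0.037 -0.186  0.138]
 [ 0.038 -0.189  0.135]
 [ 0.038 -0.191  0.14 ]
 [ 0.039 -0.195  0.135]
 [ 0.04  -0.198  0.135]
 [ 0.033 -0.177  0.137]
 [ 0.034 -0.18   0.137]
 [ 0.033 -0.183  0.142]
 [ 0.034 -0.186  0.139]
 [ 0.035 -0.189  0.138]
 [ 0.034 -0.191  0.143]
 [ 0.035 -0.195  0.14 ]
 [ 0.036 -0.198  0.139]
 [ 0.036 -0.201  0.14 ]
 [ 0.037 -0.205  0.134]
 [ 0.038 -0.208  0.135]
 [ 0.037 -0.21   0.138]
 [ 0.038 -0.214  0.135]
 [ 0.039 -0.216  0.136]
 [ 0.04  -0.22   0.132]
 [ 0.04  -0.223  0.132]
 [ 0.031 -0.175  0.134]
 [ 0.03  -0.178  0.137]
 [ 0.031 -0.181  0.134]
 [ 0.031 -0.183  0.138]
 [ 0.031 -0.186  0.139]
 [ 0.032 -0.189  0.139]
 [ 0.032 -0.193  0.137]
 [ 0.033 -0.196  0.135]
 [ 0.033 -0.198  0.14 ]
 [ 0.034 -0.202  0.135]
 [ 0.033 -0.204  0.139]
 [ 0.034 -0.207  0.139]
 [ 0.035 -0.211  0.136]
 [ 0.035 -0.213  0.137]
 [ 0.035 -0.216  0.138]
 [ 0.035 -0.219  0.139]]
```

View pics/t2b.png

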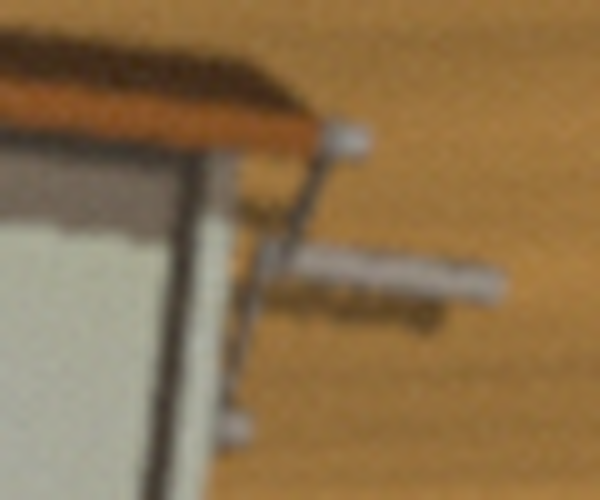

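```bash
python3 -c "
from ang import *
s=load('t2')
for u in (345,372): print(wc([onplane(s,340+u/10,140+14,.2066)]))
P=cloud(s); q=wc(P[146:160,368:382].reshape(-1,3)); print(q[(q[:,2]>.17)&(q[:,1]<-.16)].round(3))
n=['s19']; s=load('s19'); print('side head',onY(s,280+660/5,130+340/5,-.175))
a=load('t3');
for n in ['barlock']:
  for y in (-.217,-.224): print(cw([(.0338,y,.1327)]),cw([(-.0108,y,.07)]))
"
```

```text
[[ 0.057059  -0.1762726  0.2066   ]]
[[ 0.0580155  -0.18387204  0.2066    ]]
[[ 0.062 -0.171  0.208]
 [ 0.058 -0.171  0.212]
 [ 0.06  -0.174  0.207]
 [ 0.059 -0.177  0.211]
 [ 0.06  -0.18   0.208]
 [ 0.055 -0.168  0.212]
 [ 0.055 -0.171  0.216]
 [ 0.057 -0.175  0.208]
 [ 0.057 -0.177  0.209]
 [ 0.056 -0.18   0.212]
 [ 0.053 -0.169  0.208]
 [ 0.053 -0.172  0.208]
 [ 0.053 -0.175  0.21 ]
 [ 0.054 -0.178  0.209]
 [ 0.054 -0.18   0.209]
 [ 0.052 -0.171  0.201]
 [ 0.051 -0.173  0.206]
 [ 0.051 -0.178  0.207]
 [ 0.052 -0.181  0.206]
 [ 0.052 -0.17   0.185]
 [ 0.049 -0.171  0.2  ]
 [ 0.048 -0.171  0.186]
 [ 0.047 -0.172  0.194]
 [ 0.046 -0.171  0.186]]
side head [ 0.05821211 -0.175       0.20622721]
[[ 0.59940419 -0.24831648  0.1327    ]] [[ 0.55532921 -0.24149331  0.07      ]]
[[ 0.59833329 -0.25523408  0.1327    ]] [[ 0.55425831 -0.24841091  0.07      ]]
```

Emit:
apply_moves --pt "0 -0.02 0.02" --pt "0 -0.05 0.03" --pt "0 -0.085 0.03" --pt "0 -0.12 0.03" --pt "0 -0.155 0.03" --pt "0 -0.19 0.03" --pt "0 -0.225 0.03" --pt "0 -0.26 0.03" --pt "0 -0.286 0.02" --pt "0.02 -0.286 0" --pt "0.045 -0.286 -0.03" --pt "0.0685 -0.286 -0.07" --twist '[-10,-20,-30,-40,-50,-60,-70,-80,-90,-90,-90,-90]' --gripper '[0,0,0,0,0,0,0,0,0,0,0,0]'

```text
t: 20.3
tcp_pos: [0.5984, -0.2587, 0.3704]
eef_rot: [[-0.153, 0.0, 0.988], [-0.988, -0.0, -0.153], [0.0, -1.0, 0.001]]
ft_force: [0.3, -0.5, -0.4]
grip_width: 0.0874
```

```bash
python3 -c "
from ang import *
rep('s20'); crop('s20',280,50,440,290,3,'s20d'); s=snap('wrist','w4'); st=env.read_state(); print(st['tcp_pos'],st['eef_rot'],st['qpos'])
print(proj(s,cw([(.0338,y,.1327) for y in (-.17,-.215,-.227,-.239)])))
"
```

```text
20.35 [ 0.5989 -0.2578  0.3639] 0.08753384407217417 [-0.1  0.4 -3.3]
[-0.0553 -0.2264  0.1009] 1.0425703162697815
[ 0.59760569 -0.25765925  0.36571645] [[-0.15215974 -0.00801249  0.98832344]
 [-0.98835277  0.00375615 -0.1521338 ]
 [-0.00249332 -0.99996084 -0.0084907 ]] [-2.43724543e+01  2.89389510e+01  9.14025595e+01  7.59076567e-03
  6.01654764e+01 -1.56247315e+01]
[[321.52458653 140.42873613]
 [321.49274851 201.85581759]
 [321.48478967 217.21129408]
 [321.47703782 232.16742953]]
```

View pics/s20d.png

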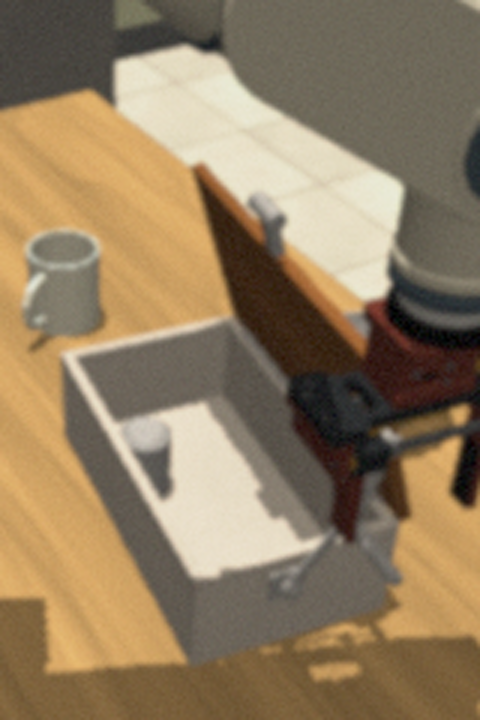

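View pics/w4.png

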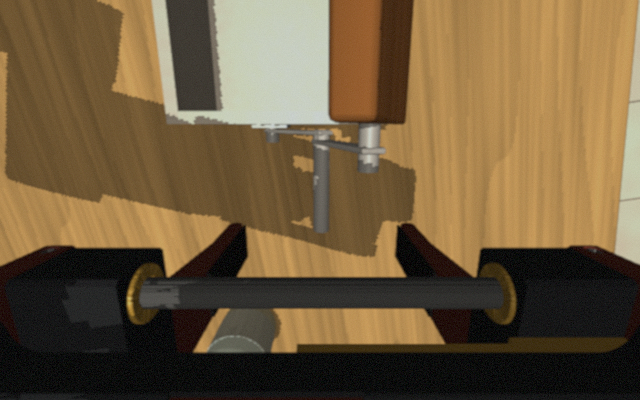

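The bar (u≈321, tip v≈231 in the wrist view) matches the prediction to 1 px. Descending.

Emit:
apply_moves --pt "0 0 -0.02" --pt "0 0 -0.04" --pt "0 0 -0.055" --pt "0 0 -0.065" --pt "0 0 -0.074" --pt "0 0 -0.074" --pt "0 0 -0.074" --twist '[0,0,0,0,0,0,0]' --gripper '[0,0,0,0,0,0,0]'

```text
t: 21.28
tcp_pos: [0.5976, -0.2584, 0.2987]
eef_rot: [[-0.153, 0.001, 0.988], [-0.988, -0.0, -0.153], [0.0, -1.0, 0.001]]
ft_force: [-0.2, 0.1, -0.4]
grip_width: 0.0875
```

```bash
python3 -c "
from ang import *
rep('s21'); crop('s21',320,110,450,270,5,'s21d')"
```

```text
21.325 [ 0.5977 -0.2584  0.2989] 0.08770391992343464 [-0.2  0.5  0.1]
[-0.0564 -0.2272  0.0359] 0.53908073351223
```

View pics/s21d.png

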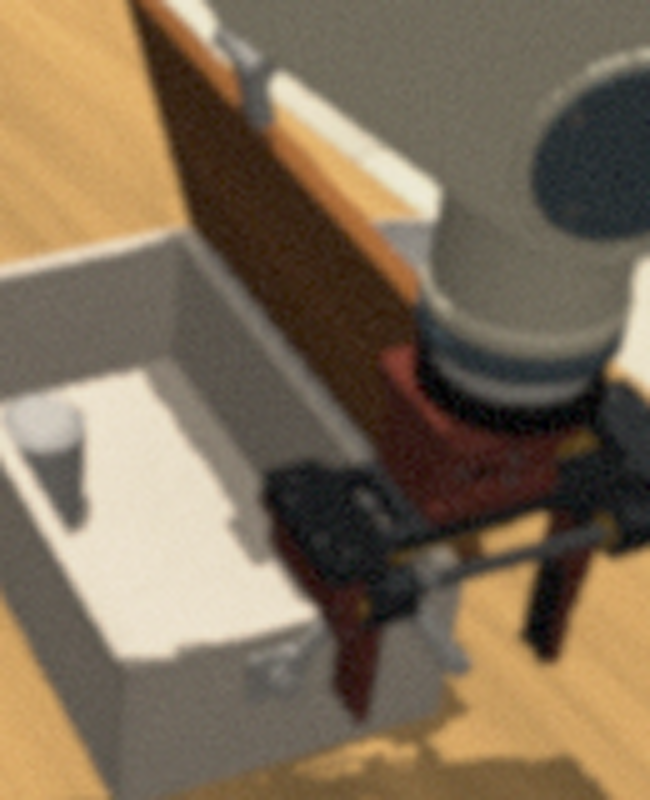

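Emit:
apply_moves --pt "0 0 0" --pt "0 0 0" --pt "0 0 0" --pt "0 0 0" --pt "0 0 0" --pt "0 0 0" --pt "0 0 0" --pt "0 0 0" --twist '[0,0,0,0,0,0,0,0]' --gripper '[0.3,0.5,0.7,0.95,0.95,0.95,0.95,0.95]' --grip_force 35

```text
t: 22.32
tcp_pos: [0.5974, -0.2583, 0.2982]
eef_rot: [[-0.153, -0.0, 0.988], [-0.988, 0.0, -0.153], [-0.0, -1.0, -0.0]]
ft_force: [-2.2, -0.1, 0.3]
grip_width: 0.0115
```

```bash
python3 -c "
from ang import *
rep('s22'); crop('s22',320,110,450,270,5,'s22d')"
```

```text
22.375 [ 0.5973 -0.2583  0.2982] 0.011133234011325738 [-1.8  0.5 -0.4]
[-0.0567 -0.2272  0.0352] 0.5287608544862462
```

View pics/s22d.png

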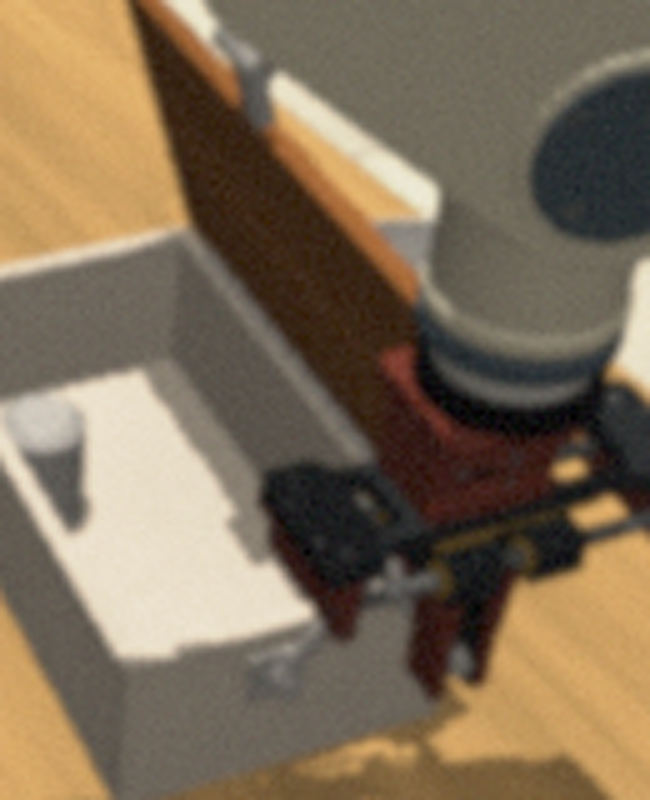

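Bar gripped (11.5 mm). Now computing the circle path and the matching lid angle.

```bash
python3 -c "
from ang import *
from scipy.optimize import brentq
px=-.0108; A=np.array([px,.07]); H=np.array([.09,.1])
B0=A+.154*np.array([-np.cos(2.05),np.sin(2.05)]); v=B0-H; r=np.hypot(*v); al0=np.arctan2(v[1],-v[0])-1.30
Bf=lambda a:H+r*np.array([-np.cos(a+al0),np.sin(a+al0)])
th=lambda a:np.arctan2((Bf(a)-A)[1],-(Bf(a)-A)[0])-np.arccos(np.clip(np.hypot(*(Bf(a)-A))/.154,-1,1))
for a in np.arange(0,1.31,.1): print(round(a,2),th(a).round(3),end=' | ')
print()
g=lambda t:.077*np.array([-np.cos(t)+np.cos(2.19),np.sin(t)-np.sin(2.19)])
for t in list(np.arange(2.19,-.2,-.08))+[-.11]:
  d=g(t); print(round(t,2),(d[0]*.9882).round(4),(-d[0]*.153).round(4),d[1].round(4))
"
```

```text
0.0 -0.116 | 0.1 0.05 | 0.2 0.198 | 0.3 0.339 | 0.4 0.476 | 0.5 0.612 | 0.6 0.747 | 0.7 0.885 | 0.8 1.025 | 0.9 1.169 | 1.0 1.321 | 1.1 1.486 | 1.2 1.679 | 1.3 2.05 | 
2.19 0.0 -0.0 0.0
2.11 -0.0051 0.0008 0.0034
2.03 -0.0104 0.0016 0.0063
1.95 -0.016 0.0025 0.0088
1.87 -0.0217 0.0034 0.0109
1.79 -0.0276 0.0043 0.0125
1.71 -0.0336 0.0052 0.0136
1.63 -0.0397 0.0061 0.0142
1.55 -0.0457 0.0071 0.0143
1.47 -0.0518 0.008 0.0139
1.39 -0.0578 0.009 0.013
1.31 -0.0638 0.0099 0.0117
1.23 -0.0696 0.0108 0.0099
1.15 -0.0752 0.0116 0.0076
1.07 -0.0807 0.0125 0.0048
0.99 -0.0859 0.0133 0.0017
0.91 -0.0909 0.0141 -0.0019
0.83 -0.0955 0.0148 -0.0059
0.75 -0.0998 0.0155 -0.0102
0.67 -0.1038 0.0161 -0.0149
0.59 -0.1074 0.0166 -0.0199
0.51 -0.1106 0.0171 -0.0251
0.43 -0.1133 0.0175 -0.0306
0.35 -0.1156 0.0179 -0.0363
0.27 -0.1175 0.0182 -0.0422
0.19 -0.1189 0.0184 -0.0482
0.11 -0.1198 0.0185 -0.0543
0.03 -0.1202 0.0186 -0.0604
-0.05 -0.1202 0.0186 -0.0666
-0.13 -0.1196 0.0185 -0.0727
-0.11 -0.1198 0.0185 -0.0712
```

Emit:
apply_moves --pt "-0.0025 0.0004 0.0017" --pt "-0.0051 0.0008 0.0034" --pt "-0.0077 0.0012 0.0049" --pt "-0.0104 0.0016 0.0063" --pt "-0.0132 0.002 0.0076" --pt "-0.016 0.0025 0.0088" --pt "-0.016 0.0025 0.0088" --twist '[0,0,0,0,0,0,0]' --gripper '[0.95,0.95,0.95,0.95,0.95,0.95,0.95]'

```text
t: 23.25
tcp_pos: [0.5816, -0.2559, 0.3081]
eef_rot: [[-0.153, 0.001, 0.988], [-0.988, -0.001, -0.153], [0.0, -1.0, 0.002]]
ft_force: [3.4, 1.2, 5.2]
grip_width: 0.0109
```

```bash
python3 -c "
from ang import *
rep('s23'); crop('s23',280,60,450,290,3,'s23d')"
```

```text
23.3 [ 0.5817 -0.2559  0.308 ] 0.011414913597560358 [5.7 1.9 5.6]
[-0.0725 -0.2272  0.045 ] 0.5279086984528538
```

View pics/s23d.png

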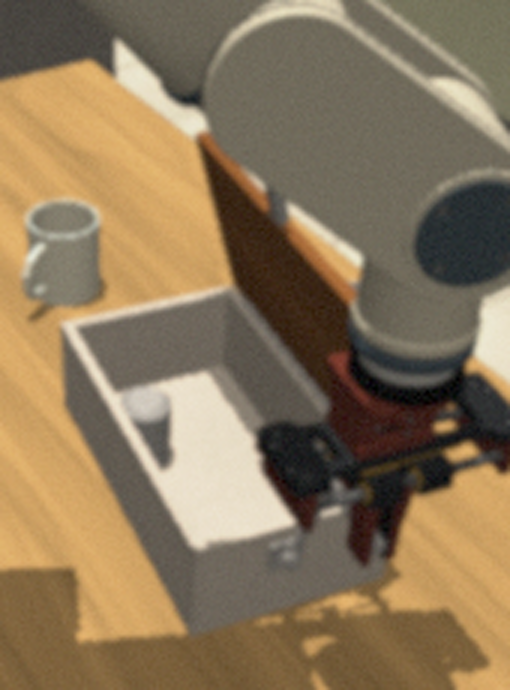

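Emit:
apply_moves --pt "-0.0028 0.0004 0.0011" --pt "-0.0057 0.0009 0.0021" --pt "-0.0086 0.0013 0.0029" --pt "-0.0116 0.0018 0.0037" --pt "-0.0146 0.0022 0.0043" --pt "-0.0176 0.0027 0.0048" --pt "-0.0206 0.0032 0.0052" --pt "-0.0237 0.0036 0.0054" --pt "-0.0267 0.0041 0.0055" --pt "-0.0297 0.0046 0.0055" --pt "-0.0328 0.0051 0.0053" --pt "-0.0358 0.0055 0.0051" --twist '[0,0,0,0,0,0,0,0,0,0,0,0]' --gripper '[0.95,0.95,0.95,0.95,0.95,0.95,0.95,0.95,0.95,0.95,0.95,0.95]'

```text
t: 24.8
tcp_pos: [0.5445, -0.2502, 0.3122]
eef_rot: [[-0.153, -0.004, 0.988], [-0.988, 0.001, -0.153], [-0.0, -1.0, -0.004]]
ft_force: [-1.6, 2.1, 7.2]
grip_width: 0.0112
```

```bash
python3 -c "
from ang import *
rep('s24'); crop('s24',240,60,450,290,3,'s24d')"
```

```text
24.85 [ 0.5439 -0.2501  0.3119] 0.011219794747257162 [-4.8 -0.1  6.7]
[-0.1107 -0.2273  0.0489] 0.38883293671236036
```

View pics/s24d.png

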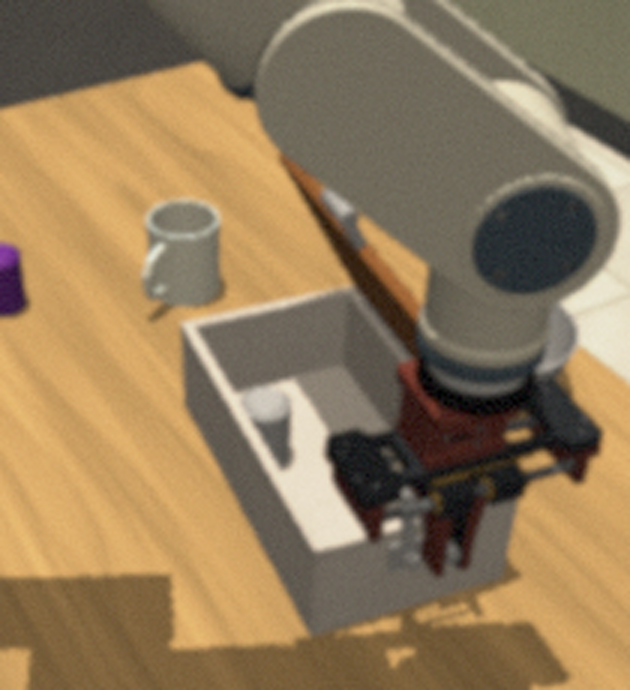

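Emit:
apply_moves --pt "-0.003 0.0005 -0.0004" --pt "-0.006 0.001 -0.0009" --pt "-0.009 0.0014 -0.0015" --pt "-0.012 0.0019 -0.0022" --pt "-0.0149 0.0023 -0.0031" --pt "-0.0178 0.0028 -0.004" --pt "-0.0206 0.0032 -0.0051" --pt "-0.0234 0.0036 -0.0063" --pt "-0.0262 0.0041 -0.0077" --pt "-0.0289 0.0045 -0.0091" --pt "-0.0315 0.0049 -0.0106" --pt "-0.0341 0.0053 -0.0122" --twist '[0,0,0,0,0,0,0,0,0,0,0,0]' --gripper '[0.95,0.95,0.95,0.95,0.95,0.95,0.95,0.95,0.95,0.95,0.95,0.95]'

```text
t: 26.35
tcp_pos: [0.5113, -0.2449, 0.2998]
eef_rot: [[-0.153, -0.0, 0.988], [-0.988, 0.0, -0.153], [-0.0, -1.0, -0.0]]
ft_force: [-0.0, 1.3, -7.8]
grip_width: 0.0111
```

```bash
python3 -c "
from ang import *
rep('s25'); crop('s25',240,60,450,290,3,'s25d')"
```

```text
26.4 [ 0.5109 -0.2448  0.2994] 0.011193033688191958 [-1.6  1.3 -7.8]
[-0.1442 -0.2271  0.0364] 0.22023858629778395
```

View pics/s25d.png

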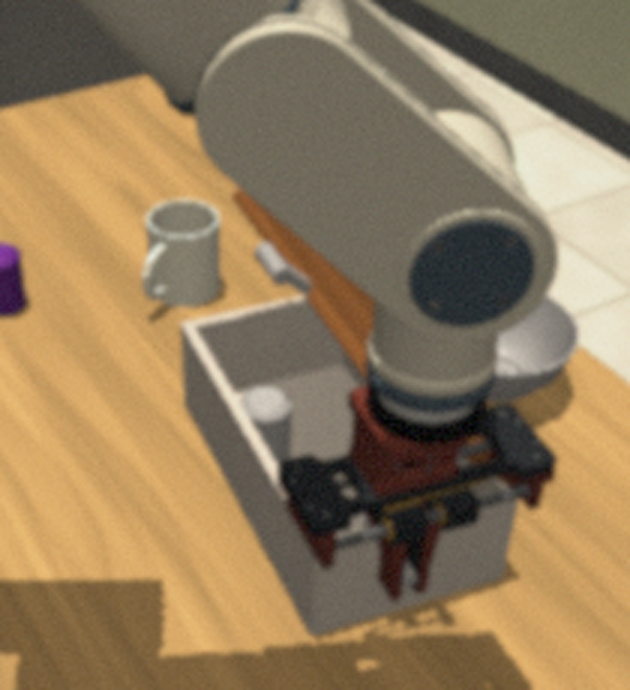

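Emit:
apply_moves --pt "-0.0025 0.0004 -0.0018" --pt "-0.005 0.0008 -0.0036" --pt "-0.0073 0.0011 -0.0056" --pt "-0.0096 0.0015 -0.0076" --pt "-0.0118 0.0018 -0.0097" --pt "-0.0139 0.0022 -0.0119" --pt "-0.0159 0.0025 -0.0142" --pt "-0.0179 0.0028 -0.0166" --pt "-0.0197 0.003 -0.0191" --pt "-0.0215 0.0033 -0.0216" --pt "-0.0231 0.0036 -0.0242" --pt "-0.0247 0.0038 -0.0268" --twist '[0,0,0,0,0,0,0,0,0,0,0,0]' --gripper '[0.95,0.95,0.95,0.95,0.95,0.95,0.95,0.95,0.95,0.95,0.95,0.95]'

```text
t: 27.9
tcp_pos: [0.4867, -0.2412, 0.273]
eef_rot: [[-0.153, 0.0, 0.988], [-0.988, -0.0, -0.153], [0.0, -1.0, 0.0]]
ft_force: [-2.8, 2.6, -5.6]
grip_width: 0.0115
```

```bash
python3 -c "
from ang import *
rep('s26'); crop('s26',240,60,450,290,3,'s26d')"
```

```text
27.95 [ 0.4864 -0.2412  0.2726] 0.011145504824818953 [-0.6  2.5 -9.2]
[-0.1689 -0.2272  0.0096] 0.029542748410123523
```

View pics/s26d.png

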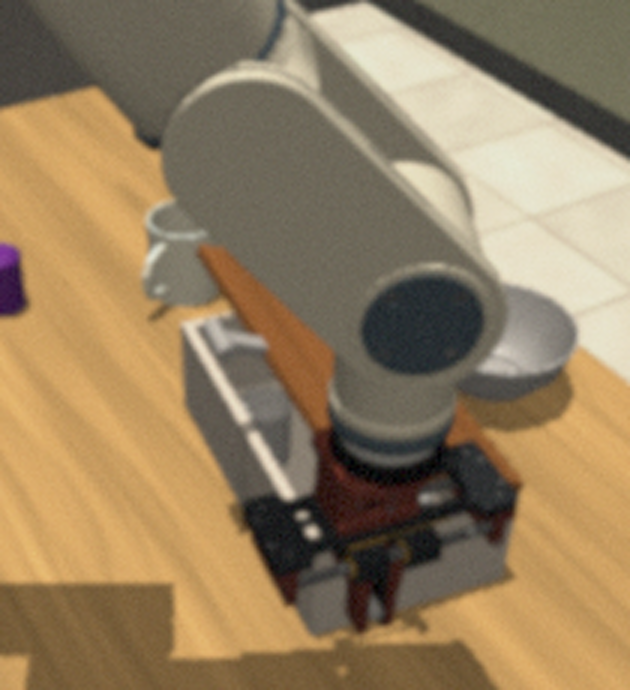

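Emit:
apply_moves --pt "-0.0014 0.0002 -0.0027" --pt "-0.0027 0.0004 -0.0055" --pt "-0.0039 0.0006 -0.0083" --pt "-0.005 0.0008 -0.0112" --pt "-0.006 0.001 -0.0141" --pt "-0.0069 0.0011 -0.0171" --pt "-0.0077 0.0012 -0.0201" --pt "-0.0083 0.0013 -0.0231" --pt "-0.0088 0.0014 -0.0261" --pt "-0.0092 0.0014 -0.0292" --pt "-0.0095 0.0015 -0.0322" --pt "-0.0096 0.0015 -0.0353" --twist '[0,0,0,0,0,0,0,0,0,0,0,0]' --gripper '[0.95,0.95,0.95,0.95,0.95,0.95,0.95,0.95,0.95,0.95,0.95,0.95]'

```text
t: 29.45
tcp_pos: [0.4772, -0.2398, 0.2377]
eef_rot: [[-0.153, 0.0, 0.988], [-0.988, -0.0, -0.153], [0.0, -1.0, 0.0]]
ft_force: [0.2, 2.6, -5.8]
grip_width: 0.0108
```

```bash
python3 -c "
from ang import *
rep('s27'); crop('s27',240,60,450,290,3,'s27d')"
```

```text
29.5 [ 0.4772 -0.2397  0.2374] 0.011169319114127715 [ 1.5  2.5 -8.3]
[-0.1783 -0.2272 -0.0256] -0.17011480491381806
```

View pics/s27d.png

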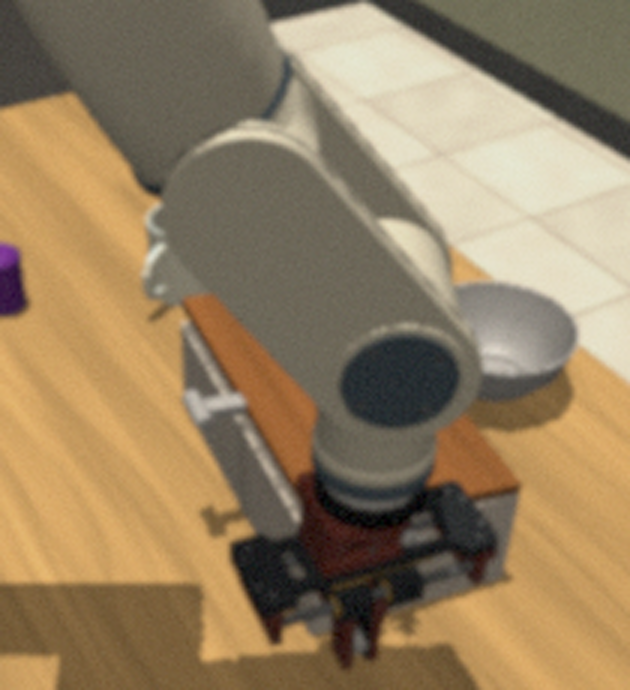

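Emit:
apply_moves --pt "0 0 -0.0015" --pt "0 0 -0.003" --pt "0 0 -0.0045" --pt "0 0 -0.006" --pt "0 0 -0.0075" --pt "0.0002 0 -0.0085" --pt "0.0003 0 -0.0095" --pt "0.0003 0 -0.0095" --twist '[0,0,0,0,0,0,0,0]' --gripper '[0.95,0.95,0.95,0.95,0.95,0.95,0.95,0.95]'

```text
t: 30.5
tcp_pos: [0.4774, -0.2397, 0.2282]
eef_rot: [[-0.153, -0.001, 0.988], [-0.988, 0.0, -0.153], [-0.0, -1.0, -0.001]]
ft_force: [-2.3, 0.2, -6.2]
grip_width: 0.0111
```

Emit:
apply_moves --pt "0 0 -0.0007" --pt "0 0 -0.0013" --pt "0 0 -0.0013" --twist '[0,0,0]' --gripper '[0.95,0.95,0.95]'

```text
t: 30.88
tcp_pos: [0.4774, -0.2397, 0.2271]
eef_rot: [[-0.153, -0.0, 0.988], [-0.988, 0.0, -0.153], [0.0, -1.0, -0.0]]
ft_force: [-3.2, 0.7, -3.8]
grip_width: 0.011
```

```bash
python3 -c "
from ang import *
rep('s28'); crop('s28',280,140,430,290,5,'s28d')"
```

```text
30.925 [ 0.4774 -0.2397  0.227 ] 0.010911354660482183 [-2.7  1.  -4.9]
[-0.1781 -0.2272 -0.036 ] -0.22665220689401305
```

View pics/s28d.png

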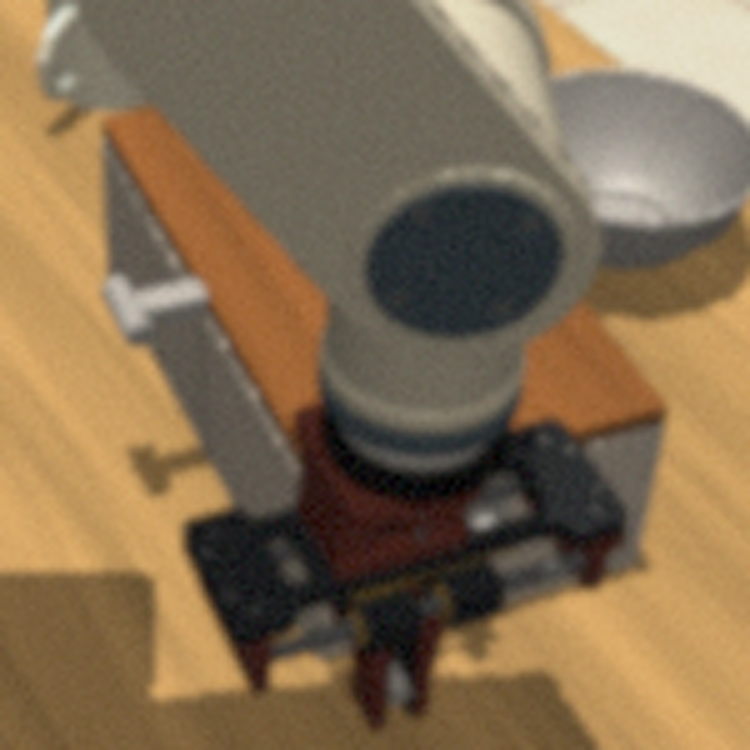

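Emit:
apply_moves --pt "0 0 -0.0006" --pt "0 0 -0.0012" --pt "0 0 -0.0012" --twist '[0,0,0]' --gripper '[0.95,0.95,0.95]'

```text
t: 31.3
tcp_pos: [0.4775, -0.2397, 0.2257]
eef_rot: [[-0.153, -0.0, 0.988], [-0.988, 0.0, -0.153], [-0.0, -1.0, -0.0]]
ft_force: [-2.7, 0.2, -4.9]
grip_width: 0.0109
```

Emit:
apply_moves --pt "0 0 -0.0005" --pt "0 0 -0.001" --pt "0 0 -0.001" --twist '[0,0,0]' --gripper '[0.95,0.95,0.95]'

```text
t: 31.68
tcp_pos: [0.4775, -0.2398, 0.2249]
eef_rot: [[-0.153, 0.0, 0.988], [-0.988, -0.0, -0.153], [0.0, -1.0, 0.0]]
ft_force: [-2.3, 0.9, -5.4]
grip_width: 0.0112
```

```bash
python3 -c "
from ang import *
rep('s29'); crop('s29',280,140,430,290,5,'s29d')"
```

```text
31.725 [ 0.4775 -0.2397  0.2249] 0.010999918699658483 [-3.5 -0.9 -4.7]
[-0.1779 -0.2272 -0.0381] -0.2382592101206717
```

View pics/s29d.png

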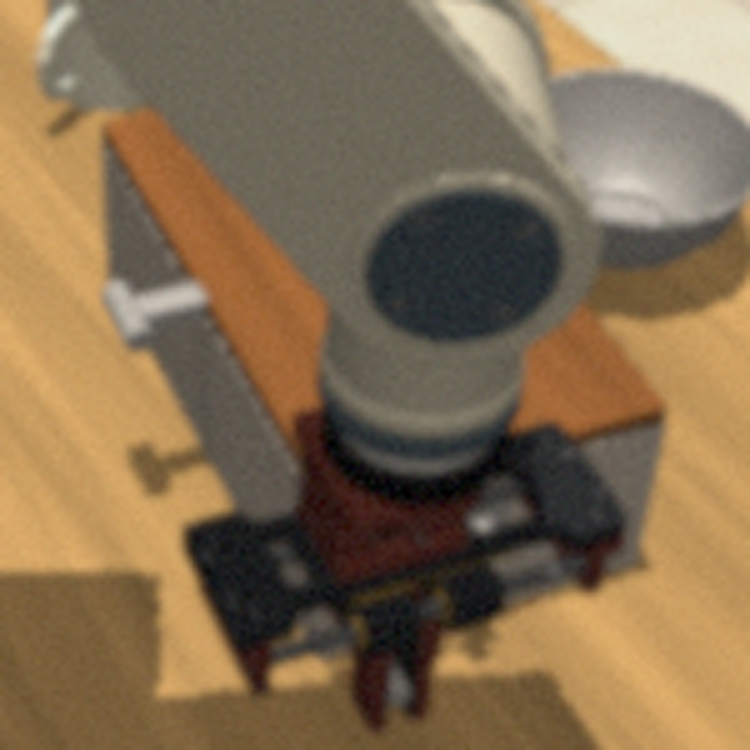

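Emit:
apply_moves --pt "0 0 -0.0005" --pt "0 0 -0.001" --pt "0 0 -0.0015" --pt "0 0 -0.0015" --twist '[0,0,0,0]' --gripper '[0.95,0.95,0.95,0.95]'

```text
t: 32.22
tcp_pos: [0.4777, -0.2397, 0.2235]
eef_rot: [[-0.153, 0.0, 0.988], [-0.988, -0.0, -0.153], [0.0, -1.0, 0.0]]
ft_force: [-2.1, 1.2, -1.2]
grip_width: 0.0111
```

Emit:
apply_moves --pt "0 0 -0.0005" --pt "0 0 -0.001" --pt "0 0 -0.0015" --pt "0 0 -0.0015" --twist '[0,0,0,0]' --gripper '[0.95,0.95,0.95,0.95]'

```text
t: 32.72
tcp_pos: [0.4778, -0.2398, 0.2224]
eef_rot: [[-0.153, 0.001, 0.988], [-0.988, -0.0, -0.153], [0.0, -1.0, 0.001]]
ft_force: [-3.6, 1.6, 6.1]
grip_width: 0.011
```

```bash
python3 -c "
from ang import *
rep('s30')
a=cv2.imread('pics/side0.png')[180:220,295:330]; ims=[a]+[cv2.imread('pics/%s.png'%n)[180:220,295:330] for n in ['s28','s29','s30']]
cv2.imwrite('pics/cmp.png',cv2.resize(np.hstack(ims),None,fx=5.5,fy=5.5,interpolation=cv2.INTER_CUBIC))
T=cv2.imread('pics/side0.png',0)[190:213,298:323].astype(np.float32)
for n in ['s27','s28','s29','s30']:
  print(n,cv2.phaseCorrelate(T,cv2.imread('pics/%s.png'%n,0)[190:213,298:323].astype(np.float32)))
s=load('side0')
for a in (0,.01,.02,.05): print(a,proj(s,cw([(.09-.22*np.cos(a),0,.1+.22*np.sin(a)+.006)])))
"
```

```text
32.775 [ 0.4778 -0.2398  0.2224] 0.011087300671550903 [-2.9  2.   5.5]
[-0.1777 -0.2272 -0.0406] -0.251928302968284
s27 ((0.13433656319825715, 1.235596128308332), 0.09783067067464192)
s28 ((0.6491627312877988, -1.2438300150256296), 0.9104865121841431)
s29 ((0.6057273157258489, -0.5502634261771782), 0.9469110075632731)
s30 ((0.5994765404671032, 0.14128727867420032), 1.001469072898229)
0 [[305.81448187 203.75309512]]
0.01 [[305.79854031 203.09605128]]
0.02 [[305.79076709 202.43519846]]
0.05 [[305.81680458 200.43041715]]
```

View pics/cmp.png

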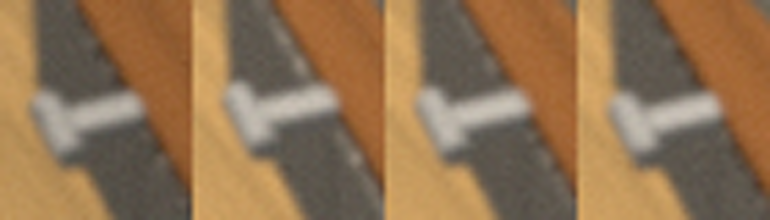

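Force flipped to upward contact and the handle image matches the original shut picture: lid shut. Releasing and backing off upward.

Emit:
apply_moves --pt "0 0 0.0005" --pt "0 0 0.0005" --pt "0 0 0.0005" --pt "0 0 0.0005" --pt "0 0 0.0005" --pt "0 0 0.03" --pt "0 0 0.08" --pt "0 0 0.14" --pt "0 0 0.2" --pt "-0.05 -0.03 0.22" --pt "-0.1 -0.06 0.22" --pt "-0.1 -0.06 0.22" --twist '[0,0,0,0,0,0,0,0,0,0,0,0]' --gripper '[0.8,0.6,0.5,0.4,0.4,0.4,0.4,0.4,0.4,0.4,0.4,0.4]'

```text
t: 34.28
tcp_pos: [0.3749, -0.3008, 0.4423]
eef_rot: [[-0.157, -0.0, 0.988], [-0.988, -0.001, -0.157], [0.001, -1.0, 0.0]]
ft_force: [0.8, -0.0, -0.8]
grip_width: 0.0526
```

```bash
python3 -c "
from ang import *
rep('s31'); crop('s31',280,140,430,290,5,'s31d'); snap('top','t4')
T=cv2.imread('pics/side0.png',0)[190:213,298:323].astype(np.float32)
print(cv2.phaseCorrelate(T,cv2.imread('pics/s31.png',0)[190:213,298:323].astype(np.float32)))
"
```

```text
34.325 [ 0.3763 -0.3003  0.4422] 0.05262828757689579 [ 0.7 -0.4  0. ]
[-0.2687 -0.3025  0.1792] 0.5608689796481943
((0.8874432381640833, -4.038191209098301), 0.11165804902712505)
```

View pics/s31.png

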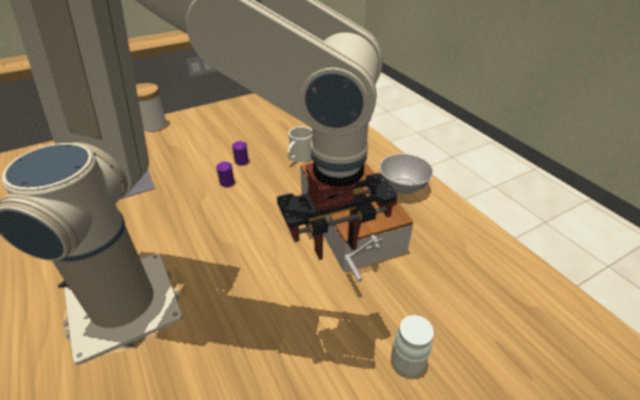

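View pics/t4.png

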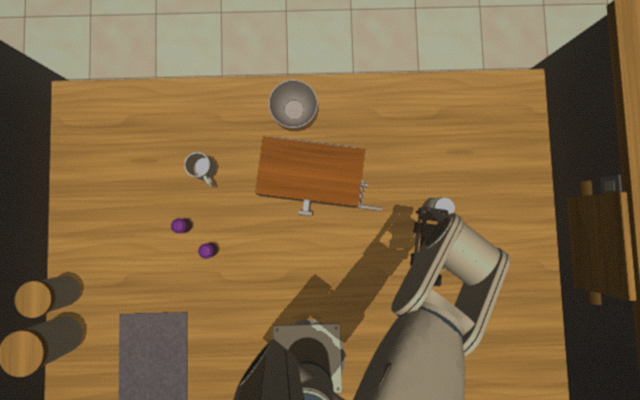

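The top view shows the lid shut, with the chest, handle (306,208) and bar (370,208) as at the start. Mug, jar and purple look-alikes are unmoved, and the gripper is clear.

```bash
python3 -c "
from ang import *
a=cv2.imread('pics/top0.png',0).astype(np.float32);b=cv2.imread('pics/t4.png',0).astype(np.float32)
for n,(x0,y0,x1,y1) in dict(chest=(250,130,385,216),mug=(180,148,222,190),purp=(168,214,196,262)).items(): print(n,cv2.phaseCorrelate(a[y0:y1,x0:x1],b[y0:y1,x0:x1]))
P=cloud(load('t4'))
for u,v in [(300,190),(310,150),(306,208)]: print(wc([np.median(P[v-2:v+3,u-2:u+3].reshape(-1,3),0)]).round(4))
print(env.close_job())
"
```

```text
chest ((0.5034537847351999, 0.06340089760861645), 0.9793428306422607)
mug ((0.4777277793325574, 0.5510409745059555), 1.0748436864217121)
purp ((0.1774906975515318, -0.03770611621693831), 0.9444743247495757)
[[-0.0625  0.024   0.1121]]
[[0.0643 0.009  0.1123]]
[[-0.115  -0.0011  0.11  ]]
the job is handed in; nothing more can be done
None
```

The shaker is standing in the chest with the lid shut, and the job is handed in, using about 34 s of the 72 s allowed.

- **Opening:** I raised the lid by its handle in small force-checked steps until the stay snapped past straight. The last readings before it locked were about 7 to 10 N at the handle. I then eased the lid onto the locked stay, and it held by itself.
- **Shaker:** It stands upright at the front left inside the chest, clear of the lid.
- **Closing:** I gripped the cross-bar, pulled it forwards to unlock the stay, and lowered the lid along the bar's arc. The wrist force flipped to an upward push and the handle matched the starting picture, so I let go.

**Last checks:**
- The lid top measured 0.112 m at front and back, which is fully shut.
- The chest and purple look-alikes match the starting pictures to about half a pixel. The mug matches to about 0.7 of a pixel.
- The jar looks unmoved but I only checked it by eye, because the arm partly hid it in the last top view.

**Disagreements:**
- While raising the lid, the angle worked out from the tool position read about 0.02 rad too high, up to 1.32. I went by the stay's picture and the force instead.
- In the wrist view the shaker was about 6 mm off my first estimate, so I used a point between the two readings, and the grasp held.
- At the end the tool had to go about 5 mm lower than calculated before the lid touched, probably because the bar slipped slightly in the fingers.
- The last automatic side-view comparison of the handle failed because the arm blocked the view.

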